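Return the setting rings to their cases

ROBOT

A 6-joint arm with a two-finger parallel gripper is mounted at the origin on the work surface. World frame = base frame: x ahead of the robot, y to its left, z up, the work surface at z = 0. Lengths are in m, angles in rad, forces in N, time in s.
With the tool pointing down it reaches from about 0.275 to 0.875 m from the base axis. Payload 12.5 kg.
Tool frame: the origin (TCP) lies between the finger pads; the fingertips stand finger_overhang ahead of it and the grasp point (between the pads) is the TCP (finger_overhang is the distance from the TCP to the fingertips, in m); z points along the fingers, y is the direction in which the jaws open and shut (so a half turn about z gives the same grasp; the last joint's range is limited). The gripper opens to 85 mm and grips with 20 to 120 N. Pads are 22 mm wide; open, the fingers measure 114 mm over their backs; the gripper's body (76 mm by 85 mm) begins 54 mm behind the grasp point. The pads swing forward as they close: fully open they stand 13 mm farther back than shut.
Start: joints at [-1.413, 0.351, 1.652, -0, 1.139, -0.085], TCP at [0.132, -0.534, 0.228] pointing down, gripper open.
Joint ranges: [-2.75, 2.75], [-0.79, 2.1], [0.01, 2.65], [-1.57, 4.71], [0.07, 3.14], [-2.87, 2.87]. Speed limits (rad/s): [2.22, 2.22, 2.79, 3.14, 3.14, 3.14].

INTERFACE

Orientations are given as a unit quaternion [w, x, y, z].
In Python, from cell import * gives the robot as it stands.
- The arm moves only by the tool step_arm, never from a script. Its argument "steps" is a list of rows, each an object with "linear": the shift along the world's x, y, z in units of 30 mm (1.0 is 30 mm), a list of three; "angular": the turn, a rotation vector about the world's x, y, z in units of 6 degrees (1.0 is 6 degrees), a list of three; "gripper": the opening, from 0 (shut) to 1 (fully open). In form: [{"linear": [tx, ty, tz], "angular": [ax, ay, az], "gripper": gripper}, ...]. A call has exactly 10 rows; each row is the pose to reach, as a shift and turn from the pose measured when the call began; what a row does not reach only later rows make up. A row lasts 1/12 s, in which the tool goes at most 41.7 mm and 7.16 degrees, less where a joint would pass 70% of its speed; a pose out of reach is approached as far as the arm can. A call with a gripper value outside its range is refused whole. The fingers move at their own pace and stop on an object; "grip_force" is the grip in N (left out, the last holds). Time passes only in rows, so rows that repeat a pose let the fingers close, or fill a call up. It gives the time, the measured TCP pose, the force and the opening at its end, in the units of the state.
- read_state(): the state, without advancing time (a new reading comes with each control period).
- grab_frame(name): name is "scene" or "side" or "wrist"; returns the picture (480x640x3 uint8, red, green, blue); there is no depth.
- camera_info(name): a dict with "vfov" (degrees; the focal length in pixels is half the picture's height over the tangent of half this angle, whatever the lens; pixels are square), "cx", "cy" (the principal point, pixels), "dist" ([k1, k2, p1, p2, k3] as OpenCV has them; the pictures are not rectified), "eye" and "rotation" of the camera in the world; the wrist camera has in their place "mount" (4x4, takes a point from camera to tool coordinates, whose origin is the TCP and whose axes are the flange's). Camera axes: x right, y down, z forward; pixel columns grow to the right and rows downward; lengths in m; the calibration is good to about 2 mm. A picture is of the moment at which its call begins: read the wrist's pose just before it. camera_info takes no time and is no camera call.
- finish_job(): hands the job in, once; it reports no verdict.
The state is a dict: "time": time; "joint_pos": joint angles; "joint_vel": joint speeds; "joint_torque": joint torques, N m; "eef_pos": TCP position; "orientation": TCP orientation; "wrist_force": force on the tool from outside, world axes, zero at the start; "ft_torque": the same for the moment, N m; "width": finger opening in m.
Only numpy, scipy, OpenCV 4.12 (cv2) and the standard library are available. Lean on these libraries where they do the work, as an engineer would, in place of code of your own. Each camera call takes 0.05 s, during which the arm holds its last target.

TASK

The four steel setting rings have been inspected: put each one back into its own open wooden case, the one whose round recess is made for its diameter, lowered (not dropped) so that it lies flat on the recess floor. Three are stacked on the granite plate; take them off from the top, one at a time. The fourth is on the turntable: turn the table by its bar handle until that ring stands in the middle of the shield's front opening, let the table come to rest, and lift the ring out there.

Things in the scene. Friction and masses are not known exactly. Their poses are not given: they have to be found in the camera images.
- ring_63: Bare steel setting ring, largest of four: flat and round, 63 mm outside diameter, 20 mm high, 28 mm bore. Origin: centre of its underside, z up along its axis. Starts at the bottom of the stack, on a dark granite plate 84 mm square, 20 mm high.
- ring_53: Bare steel setting ring, second largest of four: flat and round, 53 mm outside diameter, 18 mm high, 22 mm bore. Origin: centre of its underside, z up along its axis. Starts flat on the turntable, in the bay on its -x side, between three locating pins (6 mm thick, 5 mm high, 2 mm clear of the ring): lift it straight up.
- ring_45: Bare steel setting ring, third largest of four: flat and round, 45 mm outside diameter, 16 mm high, 18 mm bore. Origin: centre of its underside, z up along its axis. Starts in the middle of the stack, on the 63 mm ring, centred within a few mm.
- ring_32: Bare steel setting ring, smallest of four: flat and round, 32 mm outside diameter, 14 mm high, 10 mm bore. Origin: centre of its underside, z up along its axis. Starts on top of the stack, on the 45 mm ring, centred within a few mm.
- case_63: Open wooden case of the 63 mm ring, fixed: a block 86 mm square, 14 mm high, with a round grey-lined recess in its middle, 71 mm across, 6 mm deep, mouth chamfered 3 mm. The four cases differ only in recess diameter (71, 61, 53, 40 mm). Origin: centre of its underside (recess floor at z = 8 mm), z up.
- case_53: Open wooden case of the 53 mm ring, fixed: a block 86 mm square, 14 mm high, with a round grey-lined recess in its middle, 61 mm across, 6 mm deep, mouth chamfered 3 mm. The four cases differ only in recess diameter (71, 61, 53, 40 mm). Origin: centre of its underside (recess floor at z = 8 mm), z up.
- case_45: Open wooden case of the 45 mm ring, fixed: a block 86 mm square, 14 mm high, with a round grey-lined recess in its middle, 53 mm across, 6 mm deep, mouth chamfered 3 mm. The four cases differ only in recess diameter (71, 61, 53, 40 mm). Origin: centre of its underside (recess floor at z = 8 mm), z up.
- case_32: Open wooden case of the 32 mm ring, fixed: a block 86 mm square, 14 mm high, with a round grey-lined recess in its middle, 40 mm across, 6 mm deep, mouth chamfered 3 mm. The four cases differ only in recess diameter (71, 61, 53, 40 mm). Origin: centre of its underside (recess floor at z = 8 mm), z up.
- station: Turntable station, fixed: white round housing, 284 mm across. Origin: on the turntable's axis at bench level, z up, -x to the front opening. A clear shield (radius 135 mm, rim 105 mm above the bench) surrounds the table except 50 degrees either side of -x (posts at its ends, black line at its middle). A camera slants over the rear rim, 125 mm or more from the axis, 0.25 m high.
- turntable: Aluminium disc, 250 mm across, turning either way on the station's axis; stays where left (friction 0.06 N m). Origin: axis, underside, z up; top at z = 10 mm. Black bar handle on the axis: 56 mm along x, 14 mm wide, z = 38 to 62 mm. Bays 85 mm from the axis: steel ring at -x; dark gear +x, brass bush +y, steel hexagon -y (clamped on, under 30 mm high).
There are look-alikes about, which are no part of the job. Leave any turquoise look-alike of the ring_63 alone.

How it is judged:
On the way:
1. the turntable has been turned so that the 53 mm ring, still lying in its bay, stands in the middle of the shield's front opening (within 18 mm sideways) and the table is at rest (x of ring_53 in the frame of station below -0.07 m and y of ring_53 in the frame of station between -0.018 and 0.018 m and x of ring_53 in the frame of turntable between -0.093 and -0.077 m and y of ring_53 in the frame of turntable between -0.008 and 0.008 m and z of ring_53 in the frame of turntable below 0.013 m and angular speed of turntable below 0.1 rad/s), for 0.2 s.
At the end, for the whole second after the job is handed in: Each of the four rings lies flat (within 0.09 rad) on the recess floor of the case of its own size (underside 5 to 10.5 mm above the bench in the case's frame, within 8 mm of the case's centre), released and at rest (horizontal distance between ring_63 and case_63 below 0.008 m and z of ring_63 in the frame of case_63 between 0.005 and 0.0105 m and angle between each of ring_63, ring_53, ring_45, ring_32's own z axis and vertical below 0.09 rad and linear speed of each of ring_63, ring_53, ring_45, ring_32 below 0.02 m/s and contact force between the fingers and ring_63 below 0.1 N and horizontal distance between ring_53 and case_53 below 0.008 m and z of ring_53 in the frame of case_53 between 0.005 and 0.0105 m and contact force between the fingers and ring_53 below 0.1 N and horizontal distance between ring_45 and case_45 below 0.008 m and z of ring_45 in the frame of case_45 between 0.005 and 0.0105 m and contact force between the fingers and ring_45 below 0.1 N and horizontal distance between ring_32 and case_32 below 0.008 m and z of ring_32 in the frame of case_32 between 0.005 and 0.0105 m and contact force between the fingers and ring_32 below 0.1 N); the robot touches nothing.
It fails at once if a ring is dropped or thrown (moves faster than 0.5 m/s without being held: a fall of about 13 mm) ((linear speed of ring_63 above 0.5 m/s and contact force between the fingers and ring_63 below 0.05 N) or (linear speed of ring_53 above 0.5 m/s and contact force between the fingers and ring_53 below 0.05 N) or (linear speed of ring_45 above 0.5 m/s and contact force between the fingers and ring_45 below 0.05 N) or (linear speed of ring_32 above 0.5 m/s and contact force between the fingers and ring_32 below 0.05 N)).
It fails at once if a ring of the stack is lifted with another one still lying on it ((height (world z) of ring_63 above 0.036 m and distance between ring_63 and ring_45 below 0.028 m) or (height (world z) of ring_45 above 0.056 m and distance between ring_45 and ring_32 below 0.024 m)).
It also fails if it takes over 138 s, if anything falls off the work surface, if the arm or the gripper's body presses on something with over 40 N, if the wrist force passes 120 N, or if a joint passes its speed limit or range.

## Working session

There is one attempt and no reset: what is moved stays moved. The work goes in short steps, Python scripts to look and compute and a tool call to move; the robot and the scene stay as the last step left them, time stands still between calls to the robot, and variables do not carry over. Pictures are saved under pics/ and viewed, and the job is handed in when it is done.

Besides the shell and the picture viewer there is one more tool, called as name([rows], argument=value, ...), one row to a line, values as JSON. step_arm: Moves the arm, as the interface text tells. Its arguments: {"type":"object","properties":{"steps":{"type":"array","items":{"type":"object","properties":{"linear":{"type":"array","items":{"type":"number"}},"angular":{"type":"array","items":{"type":"number"}},"gripper":{"type":"number"}}}},"grip_force":{"type":"number"}},"required":["steps"]}

```bash
ls; mkdir -p pics
python3 - <<'E'
from cell import *
import cv2,json
s=read_state();print(s)
for n in ["scene","side","wrist"]:
    print(n,camera_info(n))
    f=grab_frame(n);cv2.imwrite(f"pics/{n}0.png",f[:,:,::-1])
E
```

```text
pics
{'time': 0.0, 'joint_pos': array([-1.41257843e+00,  3.51232534e-01,  1.65242989e+00, -8.09329042e-07,
        1.13910931e+00, -8.46309030e-02]), 'joint_vel': array([-8.67254919e-04, -3.57332342e-04,  2.38136724e-05,  5.91451711e-04,
       -1.88302757e-04,  7.62872476e-04]), 'joint_torque': array([ 1.95510729e-03, -5.06096041e+01, -2.91408008e+01,  2.83874428e-06,
        4.49635190e-03, -3.55006520e-06]), 'eef_pos': array([ 0.1322122 , -0.53352219,  0.22715825]), 'orientation': array([-5.89129463e-04,  9.92636918e-01,  1.21126390e-01, -2.20536103e-05]), 'wrist_force': array([-0.48371494,  0.08375649, -0.77941335]), 'ft_torque': array([ 0.00147556, -0.05665511,  0.05383116]), 'width': 0.08532347209821442}
scene {'vfov': 42.79078543821951, 'cx': 322.3549564749776, 'cy': 238.66256160852276, 'dist': array([-0.17864046,  0.        ,  0.        ,  0.        ,  0.        ]), 'eye': array([ 1.26766133, -0.54293735,  0.8501516 ]), 'rotation': array([-0.36107276,  0.81236387,  0.41548178, -0.19252611])}
side {'vfov': 54.836382611356626, 'cx': 312.59419876500004, 'cy': 239.40414235803902, 'dist': array([-0.10575419,  0.        ,  0.        ,  0.        ,  0.        ]), 'eye': array([ 0.49923471, -0.78431599,  0.82527529]), 'rotation': array([-0.38777743,  0.92110812, -0.02911778,  0.01845653])}
wrist {'vfov': 64.4320074231495, 'cx': 318.62387122122203, 'cy': 238.37426865727744, 'dist': array([-0.02452858,  0.        ,  0.        ,  0.        ,  0.        ]), 'mount': array([[-7.01065697e-04, -9.62614648e-01, -2.70873674e-01,
         6.83395299e-02],
       [ 9.99999746e-01, -6.41038856e-04, -3.10078586e-04,
        -5.39624000e-04],
       [ 1.24845639e-04, -2.70873823e-01,  9.62614854e-01,
        -1.45648353e-01],
       [ 0.00000000e+00,  0.00000000e+00,  0.00000000e+00,
         1.00000000e+00]])}
```

View pics/scene0.png

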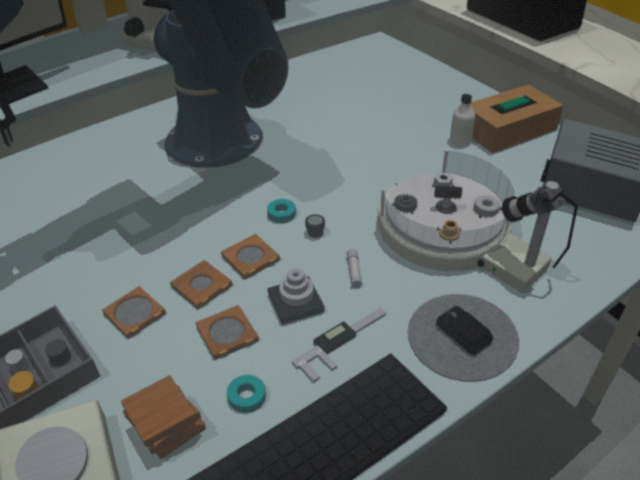

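View pics/side0.png

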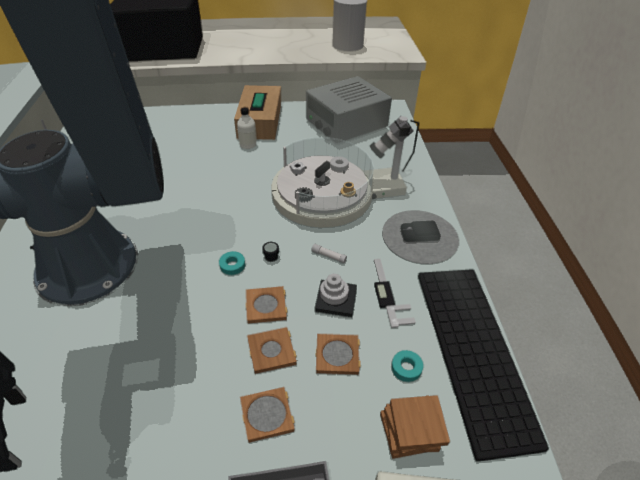

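View pics/wrist0.png

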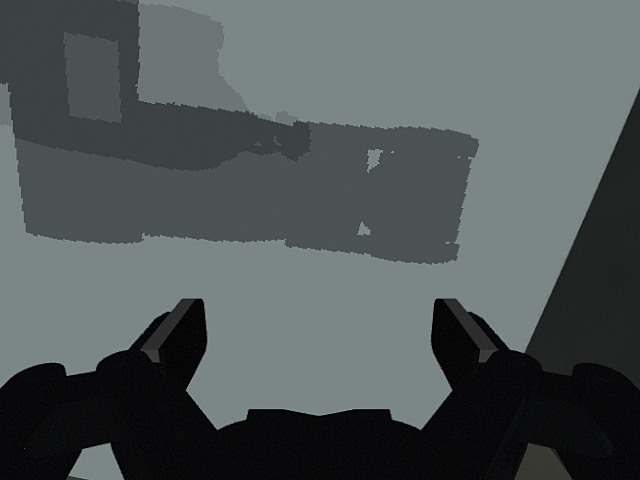

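Run:
```python
import cell
print([n for n in dir(cell) if not n.startswith('__')])
print(getattr(cell,'finger_overhang',None))
```

```text
['Unreachable', 'camera_info', 'finger_overhang', 'finish_job', 'grab_frame', 'read_state']
0.019
```

```bash
cat > h.py <<'E'
from cell import *
import numpy as np, cv2
from scipy.spatial.transform import Rotation as R
def q2R(q): return R.from_quat([q[1],q[2],q[3],q[0]]).as_matrix()
def cam(n,st=None):
    c=camera_info(n); f=240/np.tan(np.radians(c['vfov']/2))
    K=np.array([[f,0,c['cx']],[0,f,c['cy']],[0,0,1]]); d=np.array(c['dist'])
    if n=='wrist':
        T=np.eye(4);T[:3,:3]=q2R(st['orientation']);T[:3,3]=st['eef_pos'];T=T@c['mount'];
        return K,d,T[:3,:3],T[:3,3]
    return K,d,q2R(c['rotation']),np.array(c['eye'])
def ray(C,uv):
    K,d,Rm,e=C
    p=cv2.undistortPoints(np.array(uv,float).reshape(-1,1,2),K,d).reshape(-1,2)
    v=np.c_[p,np.ones(len(p))]@Rm.T
    return e,v
def onplane(C,uv,z):
    e,v=ray(C,uv); t=(z-e[2])/v[:,2]; return e+v*t[:,None]
def proj(C,P):
    K,d,Rm,e=C
    P=np.array(P,float).reshape(-1,3); r=cv2.Rodrigues(Rm.T)[0]
    return cv2.projectPoints(P,r,-Rm.T@e,K,d)[0].reshape(-1,2)
def tri(Cs,uvs):
    A=np.zeros((3,3));b=np.zeros(3);L=[]
    for C,uv in zip(Cs,uvs):
        e,v=ray(C,[uv]);v=v[0]/np.linalg.norm(v[0]);M=np.eye(3)-np.outer(v,v);A+=M;b+=M@e;L.append((e,M))
    p=np.linalg.solve(A,b); return p,[np.linalg.norm(M@(p-e))*1000 for e,M in L]
def snap(n,name):
    s=read_state(); f=grab_frame(n)[:,:,::-1].copy(); cv2.imwrite(f'pics/{name}.png',f); return s,f
def crop(f,x0,y0,x1,y1,k,name):
    cv2.imwrite(f'pics/{name}.png',cv2.resize(f[y0:y1,x0:x1],None,fx=k,fy=k,interpolation=cv2.INTER_CUBIC))
E
python3 - <<'E'
from h import *
np.set_printoptions(precision=4,suppress=True)
S=cam('scene');D=cam('side')
for n,uv in dict(caseA=(266,304),caseB=(271,350),caseC=(338,353),caseD=(267,413)).items(): print(n,onplane(D,[uv],.008))
for n,uv in dict(A=(250,254),B=(202,282),C=(227,330),D=(134,310)).items(): print(n,onplane(S,[uv],.008))
print('stack',onplane(D,[(335,283)],.07),onplane(S,[(295,275)],.07))
f=cv2.imread('pics/scene0.png');crop(f,365,135,525,275,5,'sc_tt')
f=cv2.imread('pics/side0.png');crop(f,255,125,415,240,5,'sd_tt')
f=cv2.imread('pics/side0.png');crop(f,230,260,390,445,3,'sd_cs')
E
```

```text
caseA [[ 0.4484 -0.1484  0.008 ]]
caseB [[ 0.4587 -0.2673  0.008 ]]
caseC [[ 0.5945 -0.2825  0.008 ]]
caseD [[ 0.4502 -0.4029  0.008 ]]
A [[ 0.443  -0.1476  0.008 ]]
B [[ 0.4564 -0.2637  0.008 ]]
C [[ 0.5906 -0.2827  0.008 ]]
D [[ 0.4463 -0.4033  0.008 ]]
stack [[ 0.5991 -0.1487  0.07  ]] [[ 0.5997 -0.1392  0.07  ]]
```

View pics/sc_tt.png

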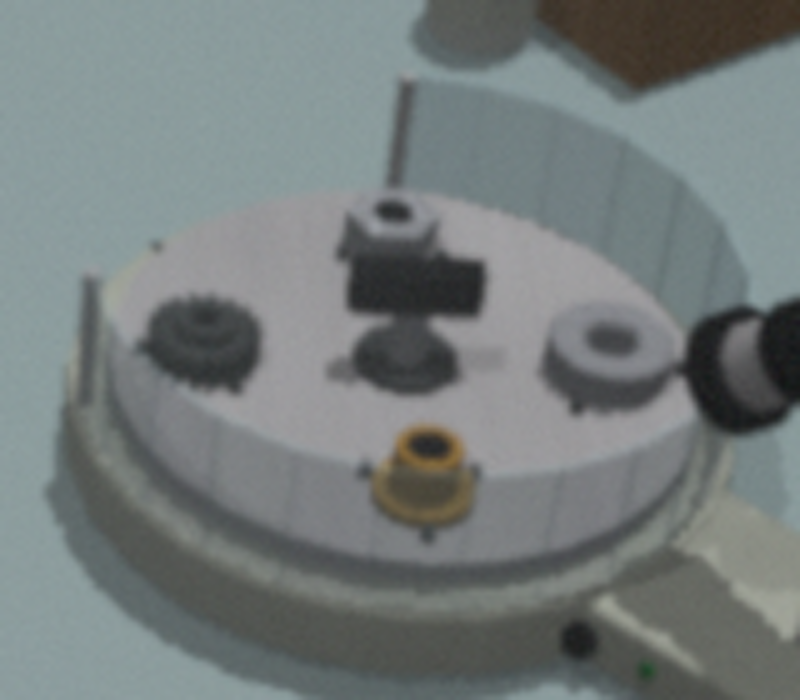

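View pics/sd_tt.png

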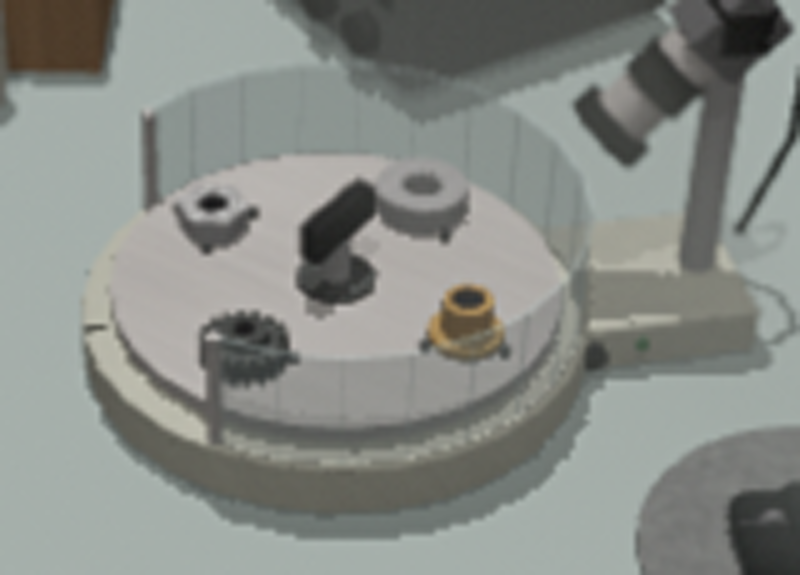

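View pics/sd_cs.png

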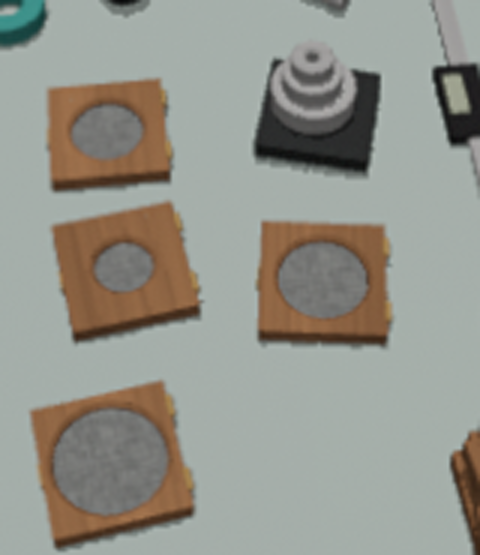

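step_arm([
  {"linear": [12.3, 8.8, 3], "angular": [0, 0, -2.3], "gripper": 1},
  {"linear": [12.3, 8.8, 3], "angular": [0, 0, -2.3], "gripper": 1},
  {"linear": [12.3, 8.8, 3], "angular": [0, 0, -2.3], "gripper": 1},
  {"linear": [12.3, 8.8, 3], "angular": [0, 0, -2.3], "gripper": 1},
  {"linear": [12.3, 8.8, 3], "angular": [0, 0, -2.3], "gripper": 1},
  {"linear": [12.3, 8.8, 3], "angular": [0, 0, -2.3], "gripper": 1},
  {"linear": [12.3, 8.8, 3], "angular": [0, 0, -2.3], "gripper": 1},
  {"linear": [12.3, 8.8, 3], "angular": [0, 0, -2.3], "gripper": 1},
  {"linear": [12.3, 8.8, 3], "angular": [0, 0, -2.3], "gripper": 1},
  {"linear": [12.3, 8.8, 3], "angular": [0, 0, -2.3], "gripper": 1},
])

```text
time: 0.98
eef_pos: [0.4623, -0.2969, 0.3079]
orientation: [-0.0, 1.0, 0.001, -0.0]
wrist_force: [0.0, -1.2, 0.6]
width: 0.085
```

step_arm([
  {"linear": [1.3, 1.2, 0], "angular": [0, 0, 0], "gripper": 1},
  {"linear": [1.3, 1.2, 0], "angular": [0, 0, 0], "gripper": 1},
  {"linear": [1.3, 1.2, 0], "angular": [0, 0, 0], "gripper": 1},
  {"linear": [1.3, 1.2, 0], "angular": [0, 0, 0], "gripper": 1},
  {"linear": [1.3, 1.2, 0], "angular": [0, 0, 0], "gripper": 1},
  {"linear": [1.3, 1.2, 0], "angular": [0, 0, 0], "gripper": 1},
  {"linear": [1.3, 1.2, 0], "angular": [0, 0, 0], "gripper": 1},
  {"linear": [1.3, 1.2, 0], "angular": [0, 0, 0], "gripper": 1},
  {"linear": [1.3, 1.2, 0], "angular": [0, 0, 0], "gripper": 1},
  {"linear": [1.3, 1.2, 0], "angular": [0, 0, 0], "gripper": 1},
])

```text
time: 1.82
eef_pos: [0.501, -0.2611, 0.3079]
orientation: [-0.0, 1.0, 0.001, -0.0]
wrist_force: [-0.5, -0.8, -0.6]
width: 0.0853
```

Run:
```python
from h import *
s,f=snap('wrist','w1'); print(s['eef_pos'],s['orientation'],np.abs(s['joint_vel']).max())
import pickle; pickle.dump(s,open('w1.pkl','wb'))
```

```text
[ 0.50102702 -0.26113265  0.30793003] [-4.31771510e-04  9.99999640e-01  7.30100672e-04 -1.99483965e-06] 0.004794909706106001
```

View pics/w1.png

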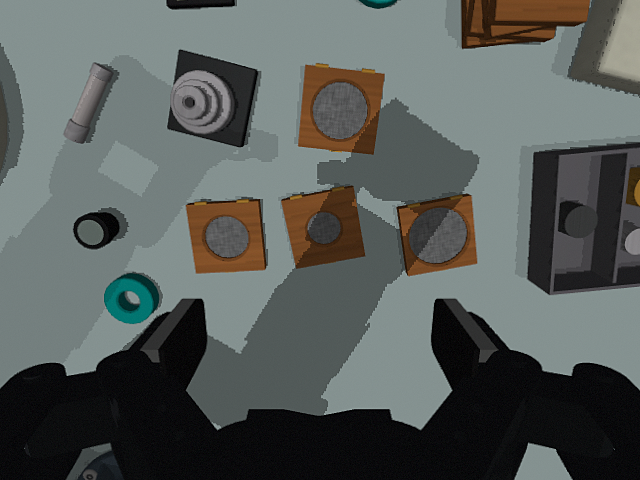

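```bash
cat > cases.py <<'E'
from h import *
def find_recess(f):
    hsv=cv2.cvtColor(f,cv2.COLOR_BGR2HSV)
    wood=((hsv[...,0]<22)&(hsv[...,1]>95)&(hsv[...,2]>30)).astype(np.uint8)
    wood=cv2.morphologyEx(wood,cv2.MORPH_CLOSE,np.ones((3,3)))
    cs,h=cv2.findContours(wood,cv2.RETR_CCOMP,cv2.CHAIN_APPROX_NONE)
    out=[]
    for i,c in enumerate(cs):
        if h[0][i][3]>=0 and cv2.contourArea(c)>120:
            out.append((cv2.fitEllipse(cv2.convexHull(c)),c))
    return out
def circ(P):
    x,y=P[:,0],P[:,1];A=np.c_[x,y,np.ones(len(x))];s=np.linalg.lstsq(A,x*x+y*y,rcond=None)[0]
    cx,cy=s[:2]/2;return cx,cy,np.sqrt(s[2]+cx*cx+cy*cy)
E
python3 - <<'E'
from cases import *
import pickle
np.set_printoptions(precision=4,suppress=True)
for n,fn,st in [('wrist','w1',pickle.load(open('w1.pkl','rb'))),('side','side0',None),('scene','scene0',None)]:
    f=cv2.imread(f'pics/{fn}.png'); C=cam(n,st)
    for e,c in find_recess(f):
        P=onplane(C,c.reshape(-1,2),.010); x,y,r=circ(P)
        print(n,np.round(e[0],1),'xy %.4f %.4f diam %.1f'%(x,y,2000*r))
E
```

```text
wrist [226.5 236.6] xy 0.4461 -0.1489 diam 53.0
wrist [437.5 235. ] xy 0.4481 -0.4042 diam 71.0
wrist [323.5 227.5] xy 0.4577 -0.2661 diam 40.4
wrist [339.7 110.1] xy 0.5916 -0.2836 diam 61.5
side [266.3 413.3] xy 0.4491 -0.4034 diam 72.7
side [337.2 353. ] xy 0.5928 -0.2829 diam 62.9
side [270.8 348.7] xy 0.4584 -0.2650 diam 42.3
side [265.4 303.4] xy 0.4472 -0.1475 diam 55.4
side [258.1 101.4] xy 0.4150 0.7897 diam 114.4
scene [226.4 330.1] xy 0.5912 -0.2840 diam 65.6
scene [133.  310.3] xy 0.4470 -0.4051 diam 75.7
scene [200.5 282.2] xy 0.4568 -0.2669 diam 45.0
scene [249.9 254.5] xy 0.4457 -0.1491 diam 57.4
scene [512.6 104.7] xy 0.3465 0.7599 diam 109.7
```

Run:
```python
from h import *
import pickle
np.set_printoptions(precision=4,suppress=True)
S=cam('scene');D=cam('side');W=cam('wrist',pickle.load(open('w1.pkl','rb')))
for n,a,b in [('post1',(446.4,151),(284.6,148)),('post2',(383,191),(297.8,192.4)),('handle',(448.4,192.4),(322.6,169.4)),('ring top',(487.4,202),(339.4,161.8))]:
    print(n,*tri([S,D],[a,b]))
f=cv2.imread('pics/side0.png');crop(f,305,260,365,320,8,'c1')
f=cv2.imread('pics/scene0.png');crop(f,260,260,330,325,8,'c2')
f=cv2.imread('pics/w1.png');crop(f,155,40,270,155,6,'c3')
```

```text
post1 [0.5041 0.3261 0.1023] [np.float64(0.04511510488121448), np.float64(0.045115104881183136)]
post2 [0.5326 0.1204 0.1029] [np.float64(1.5780040504446857), np.float64(1.5780040504447712)]
handle [0.6042 0.2356 0.0898] [np.float64(0.17843414473483477), np.float64(0.17843414473485772)]
ring top [0.658  0.2999 0.0687] [np.float64(0.6678289157896599), np.float64(0.6678289157897056)]
```

View pics/c3.png

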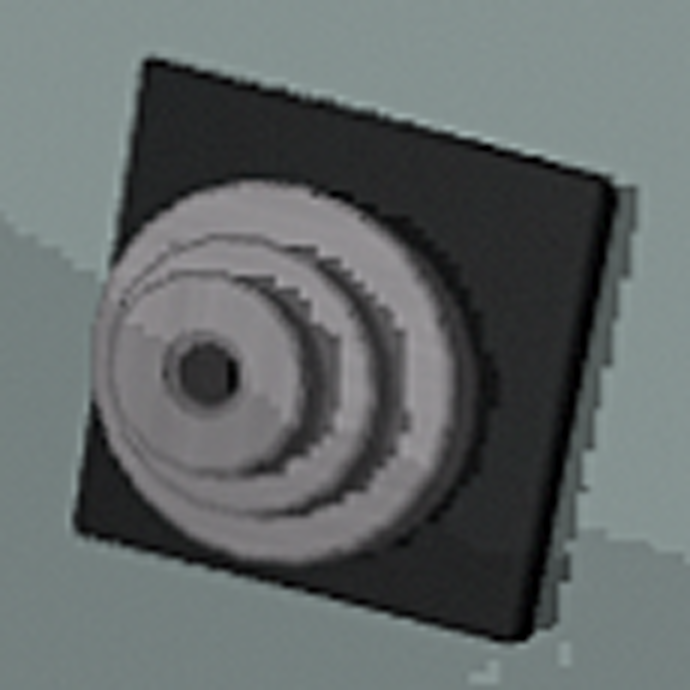

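View pics/c1.png

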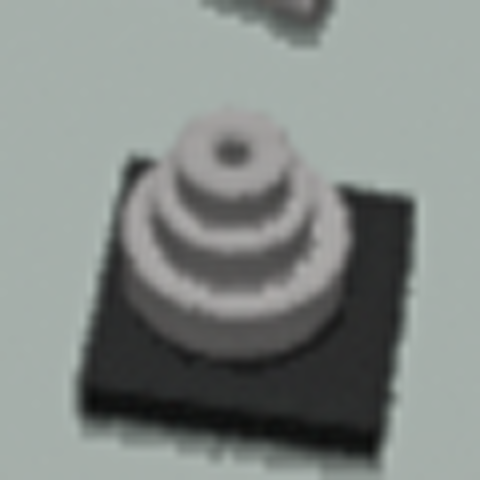

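View pics/c2.png

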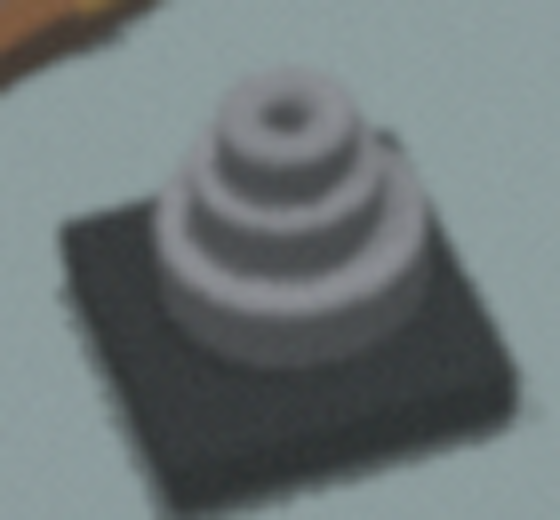

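step_arm([
  {"linear": [1.5, 14, 0], "angular": [0, 0, 8.3], "gripper": 1},
  {"linear": [1.5, 14, 0], "angular": [0, 0, 8.3], "gripper": 1},
  {"linear": [1.5, 14, 0], "angular": [0, 0, 8.3], "gripper": 1},
  {"linear": [1.5, 14, 0], "angular": [0, 0, 8.3], "gripper": 1},
  {"linear": [1.5, 14, 0], "angular": [0, 0, 8.3], "gripper": 1},
  {"linear": [1.5, 14, 0], "angular": [0, 0, 8.3], "gripper": 1},
  {"linear": [1.5, 14, 0], "angular": [0, 0, 8.3], "gripper": 1},
  {"linear": [1.5, 14, 0], "angular": [0, 0, 8.3], "gripper": 1},
  {"linear": [1.5, 14, 0], "angular": [0, 0, 8.3], "gripper": 1},
  {"linear": [1.5, 14, 0], "angular": [0, 0, 8.3], "gripper": 1},
])

```text
time: 2.7
eef_pos: [0.5453, 0.1556, 0.3081]
orientation: [-0.0, 0.907, 0.422, -0.0]
wrist_force: [1.6, -0.8, -0.2]
width: 0.0855
```

step_arm([
  {"linear": [0.3, 1, 0], "angular": [0, 0, 0], "gripper": 1},
  {"linear": [0.3, 1, 0], "angular": [0, 0, 0], "gripper": 1},
  {"linear": [0.3, 1, 0], "angular": [0, 0, 0], "gripper": 1},
  {"linear": [0.3, 1, 0], "angular": [0, 0, 0], "gripper": 1},
  {"linear": [0.3, 1, 0], "angular": [0, 0, 0], "gripper": 1},
  {"linear": [0.3, 1, 0], "angular": [0, 0, 0], "gripper": 1},
  {"linear": [0.3, 1, 0], "angular": [0, 0, 0], "gripper": 1},
  {"linear": [0.3, 1, 0], "angular": [0, 0, 0], "gripper": 1},
  {"linear": [0.3, 1, 0], "angular": [0, 0, 0], "gripper": 1},
  {"linear": [0.3, 1, 0], "angular": [0, 0, 0], "gripper": 1},
])

```text
time: 3.53
eef_pos: [0.5543, 0.1854, 0.3081]
orientation: [-0.0, 0.907, 0.422, 0.0]
wrist_force: [-0.2, -0.4, 0.4]
width: 0.0857
```

Run:
```python
from h import *
s,f=snap('wrist','w2'); print(s['eef_pos'],s['orientation'],s['joint_pos'],np.abs(s['joint_vel']).max())
import pickle; pickle.dump(s,open('w2.pkl','wb'))
```

```text
[0.55434236 0.18536056 0.30813585] [-3.14461103e-04  9.06731485e-01  4.21708329e-01  2.00214802e-06] [2.42769001e-01 3.47507622e-01 1.45520491e+00 6.35049244e-04
 1.33899660e+00 9.42762260e-01] 0.0036151188430145714
```

View pics/w2.png

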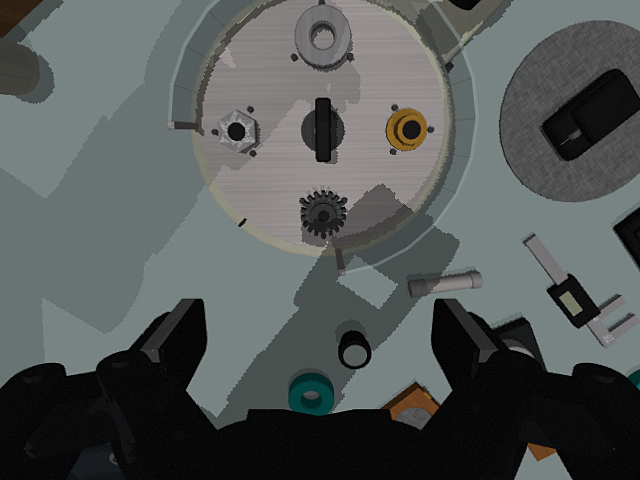

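Run:
```python
from h import *
from cases import circ
import pickle
np.set_printoptions(precision=4,suppress=True)
W=cam('wrist',pickle.load(open('w2.pkl','rb')))
f=cv2.imread('pics/w2.png')
# table rim circle fit & bar
P=onplane(W,[(316,98),(330,98),(316,161),(330,161)],.1027); print(P,P.mean(0)); d=P[:2].mean(0)-P[2:].mean(0);print('bar ang',np.degrees(np.arctan2(d[1],d[0])),np.linalg.norm(d))
print('ring',onplane(W,[(323,38)],.0687))
# bay items direction
print('gear',onplane(W,[(323,214)],.07),'hex',onplane(W,[(237,131)],.07),'bush',onplane(W,[(411,130)],.075))
for z in (.02,.03,.04): print('tick',z,onplane(W,[(242,222)],z))
print('post feet',onplane(W,[(200,125),(341,248)],.04),'tops',onplane(W,[(171,124),(340,270)],.105))
crop(f,180,0,480,280,2,'c4')
```

```text
[[0.6145 0.2614 0.1027]
 [0.6238 0.2536 0.1027]
 [0.5795 0.2202 0.1027]
 [0.5892 0.212  0.1027]] [0.6018 0.2368 0.1027]
bar ang 50.01358901265434 0.054030167849300495
ring [[0.6548 0.2995 0.0687]]
gear [[0.5486 0.173  0.07  ]] hex [[0.5377 0.2901 0.07  ]] bush [[0.6667 0.1825 0.075 ]]
tick 0.02 [[0.4636 0.2183 0.02  ]]
tick 0.03 [[0.4667 0.2188 0.03  ]]
tick 0.04 [[0.4698 0.2192 0.04  ]]
post feet [[0.5075 0.3237 0.04  ]
 [0.5351 0.1245 0.04  ]] tops [[0.5028 0.3276 0.105 ]
 [0.5301 0.1256 0.105 ]]
```

View pics/c4.png

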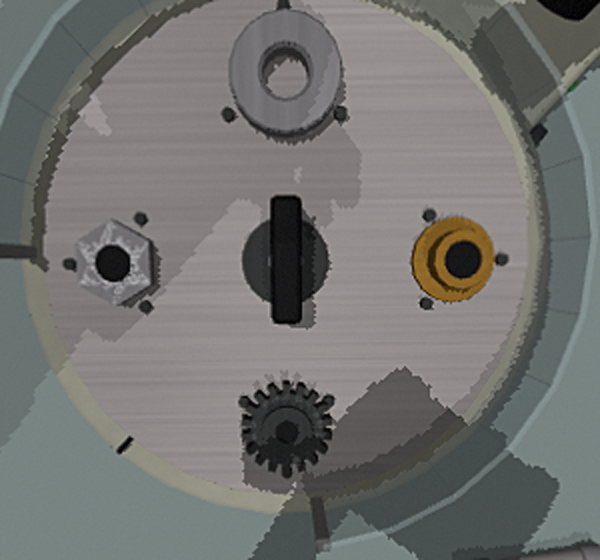

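step_arm([
  {"linear": [1.59, 1.72, 0], "angular": [0, 0, 0], "gripper": 0.5},
  {"linear": [1.59, 1.72, 0], "angular": [0, 0, 0], "gripper": 0.5},
  {"linear": [1.59, 1.72, -1.2], "angular": [0, 0, 0], "gripper": 0.5},
  {"linear": [1.59, 1.72, -2.4], "angular": [0, 0, 0], "gripper": 0.5},
  {"linear": [1.59, 1.72, -3.6], "angular": [0, 0, 0], "gripper": 0.5},
  {"linear": [1.59, 1.72, -4.8], "angular": [0, 0, 0], "gripper": 0.5},
  {"linear": [1.59, 1.72, -6.0], "angular": [0, 0, 0], "gripper": 0.5},
  {"linear": [1.59, 1.72, -6.8], "angular": [0, 0, 0], "gripper": 0.5},
  {"linear": [1.59, 1.72, -7.2], "angular": [0, 0, 0], "gripper": 0.5},
  {"linear": [1.59, 1.72, -7.2], "angular": [0, 0, 0], "gripper": 0.5},
])

```text
time: 4.42
eef_pos: [0.6008, 0.2366, 0.0896]
orientation: [-0.001, 0.907, 0.422, -0.002]
wrist_force: [-0.2, 0.7, -0.0]
width: 0.0427
```

step_arm([
  {"linear": [0, 0, 0], "angular": [0, 0, 0], "gripper": 0},
  {"linear": [0, 0, 0], "angular": [0, 0, 0], "gripper": 0},
  {"linear": [0, 0, 0], "angular": [0, 0, 0], "gripper": 0},
  {"linear": [0, 0, 0], "angular": [0, 0, 0], "gripper": 0},
  {"linear": [0, 0, 0], "angular": [0, 0, 0], "gripper": 0},
  {"linear": [0, 0, 0], "angular": [0, 0, 0], "gripper": 0},
  {"linear": [0, 0, 0], "angular": [0, 0, 0], "gripper": 0},
  {"linear": [0, 0, 0], "angular": [0, 0, 0], "gripper": 0},
  {"linear": [0, 0, 0], "angular": [0, 0, 0], "gripper": 0},
  {"linear": [0, 0, 0], "angular": [0, 0, 0], "gripper": 0},
], grip_force=25)

```text
time: 5.25
eef_pos: [0.6021, 0.2366, 0.0914]
orientation: [-0.0, 0.907, 0.422, -0.0]
wrist_force: [2.4, -3.6, 7.5]
width: 0.0129
```

step_arm([
  {"linear": [0, 0, 0], "angular": [0, 0, 0.4], "gripper": 0},
  {"linear": [0, 0, 0], "angular": [0, 0, 1.2], "gripper": 0},
  {"linear": [0, 0, 0], "angular": [0, 0, 2], "gripper": 0},
  {"linear": [0, 0, 0], "angular": [0, 0, 3], "gripper": 0},
  {"linear": [0, 0, 0], "angular": [0, 0, 4], "gripper": 0},
  {"linear": [0, 0, 0], "angular": [0, 0, 5], "gripper": 0},
  {"linear": [0, 0, 0], "angular": [0, 0, 6], "gripper": 0},
  {"linear": [0, 0, 0], "angular": [0, 0, 7], "gripper": 0},
  {"linear": [0, 0, 0], "angular": [0, 0, 7.8], "gripper": 0},
  {"linear": [0, 0, 0], "angular": [0, 0, 8.4], "gripper": 0},
])

```text
time: 6.08
eef_pos: [0.6021, 0.2366, 0.0915]
orientation: [0.0, 0.639, 0.769, -0.0]
wrist_force: [1.9, -1.5, -3.6]
width: 0.0131
```

step_arm([
  {"linear": [0, 0, 0], "angular": [0, 0, 0.4], "gripper": 0},
  {"linear": [0, 0, 0], "angular": [0, 0, 1.2], "gripper": 0},
  {"linear": [0, 0, 0], "angular": [0, 0, 2], "gripper": 0},
  {"linear": [0, 0, 0], "angular": [0, 0, 3], "gripper": 0},
  {"linear": [0, 0, 0], "angular": [0, 0, 4], "gripper": 0},
  {"linear": [0, 0, 0], "angular": [0, 0, 5], "gripper": 0},
  {"linear": [0, 0, 0], "angular": [0, 0, 6], "gripper": 0},
  {"linear": [0, 0, 0], "angular": [0, 0, 7], "gripper": 0},
  {"linear": [0, 0, 0], "angular": [0, 0, 7.8], "gripper": 0},
  {"linear": [0, 0, 0], "angular": [0, 0, 8.4], "gripper": 0},
])

```text
time: 6.92
eef_pos: [0.6021, 0.2366, 0.0915]
orientation: [0.0, 0.249, 0.969, -0.0]
wrist_force: [2.8, -0.1, -5.7]
width: 0.0128
```

step_arm([
  {"linear": [0, 0, 0], "angular": [0, 0, 0.4], "gripper": 0},
  {"linear": [0, 0, 0], "angular": [0, 0, 1.2], "gripper": 0},
  {"linear": [0, 0, 0], "angular": [0, 0, 2], "gripper": 0},
  {"linear": [0, 0, 0], "angular": [0, 0, 3], "gripper": 0},
  {"linear": [0, 0, 0], "angular": [0, 0, 4], "gripper": 0},
  {"linear": [0, 0, 0], "angular": [0, 0, 5], "gripper": 0},
  {"linear": [0, 0, 0], "angular": [0, 0, 5.6], "gripper": 0},
  {"linear": [0, 0, 0], "angular": [0, 0, 6.05], "gripper": 0},
  {"linear": [0, 0, 0], "angular": [0, 0, 6.05], "gripper": 0},
  {"linear": [0, 0, 0], "angular": [0, 0, 6.05], "gripper": 0},
])

```text
time: 7.75
eef_pos: [0.6021, 0.2366, 0.0915]
orientation: [0.0, -0.065, 0.998, -0.0]
wrist_force: [2.4, -0.3, -5.4]
width: 0.0133
```

step_arm([
  {"linear": [0, 0, 0], "angular": [0, 0, 0], "gripper": 0},
  {"linear": [0, 0, 0], "angular": [0, 0, 0], "gripper": 0},
  {"linear": [0, 0, 0], "angular": [0, 0, 0], "gripper": 0.5},
  {"linear": [0, 0, 0], "angular": [0, 0, 0], "gripper": 0.5},
  {"linear": [0, 0, 0], "angular": [0, 0, 0], "gripper": 0.5},
  {"linear": [0, 0, 0.6], "angular": [0, 0, 0], "gripper": 0.5},
  {"linear": [0, 0, 1.6], "angular": [0, 0, 0], "gripper": 0.5},
  {"linear": [0, 0, 2.8], "angular": [0, 0, 0], "gripper": 0.5},
  {"linear": [0, 0, 4], "angular": [0, 0, 0], "gripper": 0.5},
  {"linear": [0, 0, 5], "angular": [0, 0, 0], "gripper": 0.5},
])

```text
time: 8.58
eef_pos: [0.6022, 0.2368, 0.2446]
orientation: [0.001, -0.064, 0.998, 0.0]
wrist_force: [-0.4, -0.6, 1.1]
width: 0.0427
```

Run:
```python
from h import *
s,f=snap('scene','sc2'); print(s['time'],s['eef_pos'],s['joint_pos']); crop(f,365,135,525,275,5,'sc2_tt')
s,f=snap('side','sd2');  crop(f,255,125,415,240,5,'sd2_tt')
```

```text
8.5833 [0.60219101 0.23675855 0.24456442] [ 3.02787193e-01  5.13154326e-01  1.36235241e+00 -2.89892252e-04
  1.26331781e+00 -1.39688821e+00]
```

View pics/sc2_tt.png

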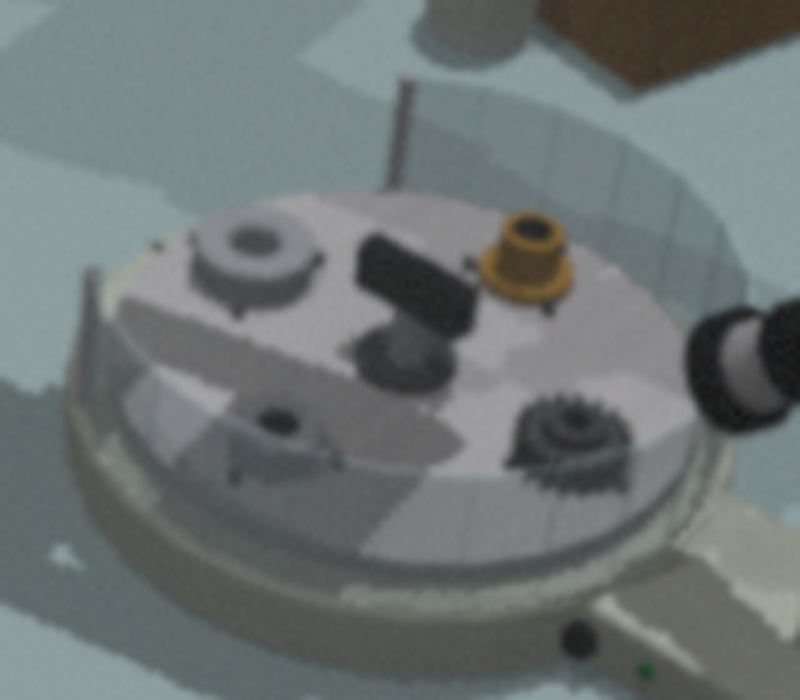

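View pics/sd2_tt.png

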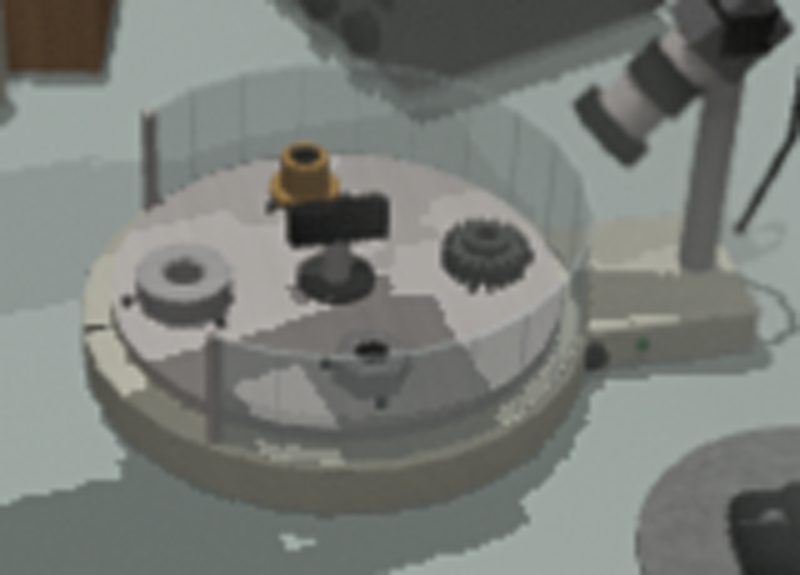

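Run:
```python
from h import *
import pickle
np.set_printoptions(precision=4,suppress=True)
S=cam('scene');D=cam('side')
print(tri([S,D],[(416,183),(291.6,179)]))
s,f=snap('wrist','w3'); pickle.dump(s,open('w3.pkl','wb')); print(s['eef_pos'],np.abs(s['joint_vel']).max())
W=cam('wrist',s); print(proj(W,[[.5177,.2255,.0687]]))
```

```text
(array([0.5198, 0.225 , 0.0682]), [np.float64(0.2933878657516086), np.float64(0.29338786575157294)])
[0.604  0.2373 0.2477] 0.08339233927486636
[[316.8078 105.9583]]
```

View pics/w3.png

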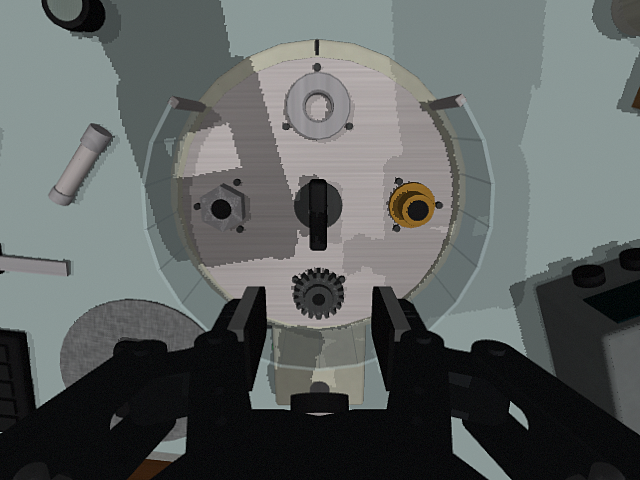

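step_arm([
  {"linear": [-2.87, -0.43, 0], "angular": [0, 0, 0], "gripper": 1},
  {"linear": [-2.87, -0.43, 0], "angular": [0, 0, 0], "gripper": 1},
  {"linear": [-2.87, -0.43, 0], "angular": [0, 0, 0], "gripper": 1},
  {"linear": [-2.87, -0.43, -1.2], "angular": [0, 0, 0], "gripper": 1},
  {"linear": [-2.87, -0.43, -2.4], "angular": [0, 0, 0], "gripper": 1},
  {"linear": [-2.87, -0.43, -3.6], "angular": [0, 0, 0], "gripper": 1},
  {"linear": [-2.87, -0.43, -4.7], "angular": [0, 0, 0], "gripper": 1},
  {"linear": [-2.87, -0.43, -5.4], "angular": [0, 0, 0], "gripper": 1},
  {"linear": [-2.87, -0.43, -5.8], "angular": [0, 0, 0], "gripper": 1},
  {"linear": [-2.87, -0.43, -5.92], "angular": [0, 0, 0], "gripper": 1},
])

```text
time: 9.57
eef_pos: [0.5155, 0.2237, 0.0645]
orientation: [0.001, -0.064, 0.998, 0.0]
wrist_force: [0.7, -0.4, -0.3]
width: 0.0853
```

Run:
```python
from h import *
s,f=snap('wrist','w4'); print(s['eef_pos'],s['wrist_force'],s['width'])
```

```text
[0.51552489 0.2236587  0.06447677] [ 0.67730502 -0.43295536 -0.34608187] 0.08534894931449333
```

View pics/w4.png

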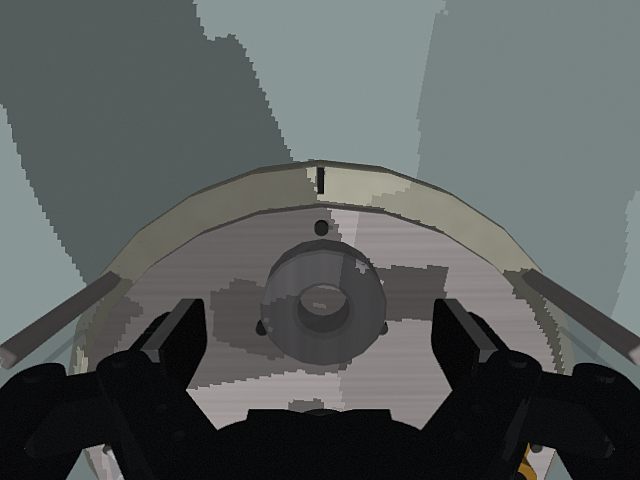

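Run:
```python
from h import *
np.set_printoptions(precision=4,suppress=True)
s=read_state();W=cam('wrist',s)
print(s['eef_pos'],onplane(W,[(323,298)],.0687))
T=q2R(s['orientation'])
e,v=ray(W,[(204,299),(206,340),(434,299),(432,340)]); e=T.T@(e-s['eef_pos']); v=v@T
for a in v:
    y=np.sign(a[1])*.0427; t=(y-e[1])/a[1]; print('tool frame',e+t*a)
```

```text
[0.5161 0.2239 0.0654] [[0.5122 0.2256 0.0687]]
tool frame [ 0.0081 -0.0427 -0.014 ]
tool frame [-0.008  -0.0427 -0.0161]
tool frame [ 0.0098  0.0427 -0.0178]
tool frame [-0.0059  0.0427 -0.0198]
```

step_arm([
  {"linear": [-0.05, 0.04, 0.12], "angular": [0, 0, 0], "gripper": 1},
  {"linear": [-0.05, 0.04, 0.12], "angular": [0, 0, 0], "gripper": 1},
  {"linear": [-0.05, 0.04, 0.12], "angular": [0, 0, 0], "gripper": 0.5},
  {"linear": [-0.05, 0.04, 0.12], "angular": [0, 0, 0], "gripper": 0.5},
  {"linear": [-0.05, 0.04, 0.12], "angular": [0, 0, 0], "gripper": 0.4},
  {"linear": [-0.05, 0.04, 0.12], "angular": [0, 0, 0], "gripper": 0.4},
  {"linear": [-0.05, 0.04, 0.12], "angular": [0, 0, 0], "gripper": 0.4},
  {"linear": [-0.05, 0.04, 0.12], "angular": [0, 0, 0], "gripper": 0.4},
  {"linear": [-0.05, 0.04, 0.12], "angular": [0, 0, 0], "gripper": 0.4},
  {"linear": [-0.05, 0.04, 0.12], "angular": [0, 0, 0], "gripper": 0.4},
], grip_force=60)

```text
time: 10.45
eef_pos: [0.5146, 0.2251, 0.069]
orientation: [0.002, -0.064, 0.998, 0.0]
wrist_force: [-1.0, -0.3, 0.4]
width: 0.0344
```

Run:
```python
from h import *
s,f=snap('wrist','w5'); print(s['eef_pos'],s['wrist_force'],s['width'])
```

```text
[0.51460113 0.22505722 0.06899123] [-0.96667716 -0.32748633  0.37416147] 0.0343713213218335
```

View pics/w5.png

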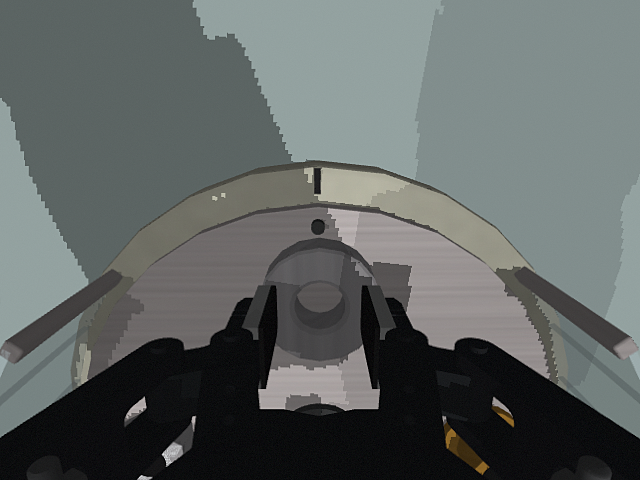

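Run:
```python
from h import *
np.set_printoptions(precision=4,suppress=True)
s=read_state(); T=q2R(s['orientation'])
for n in ('side','scene'):
    _,f=snap(n,n+'5'); C=cam(n)
    for y in (-.0172,.0172):
        for z,col in ((0,(0,255,0)),(.019,(0,0,255))):
            p=proj(C,s['eef_pos']+T@np.array([0,y,z]))[0]; print(n,p)
            x0,y0=[int(v) for v in proj(C,s['eef_pos'])[0]-45]
    g=f[y0:y0+90,x0:x0+90]; g=cv2.resize(g,None,fx=7,fy=7,interpolation=cv2.INTER_CUBIC)
    for y in (-.0172,.0172):
        for z,col in ((0,(0,255,0)),(.019,(0,0,255))):
            p=proj(C,s['eef_pos']+T@np.array([0,y,z]))[0]; cv2.circle(g,tuple(int(v) for v in (p-[x0,y0])*7),4,col,-1)
    cv2.imwrite(f'pics/{n}5c.png',g)
```

```text
side [290.7412 182.7397]
side [290.9089 188.3421]
side [288.7066 175.2015]
side [288.8906 180.7691]
scene [409.2355 184.7101]
scene [408.5703 191.8081]
scene [419.631  178.1778]
scene [418.8861 185.2311]
```

View pics/side5c.png

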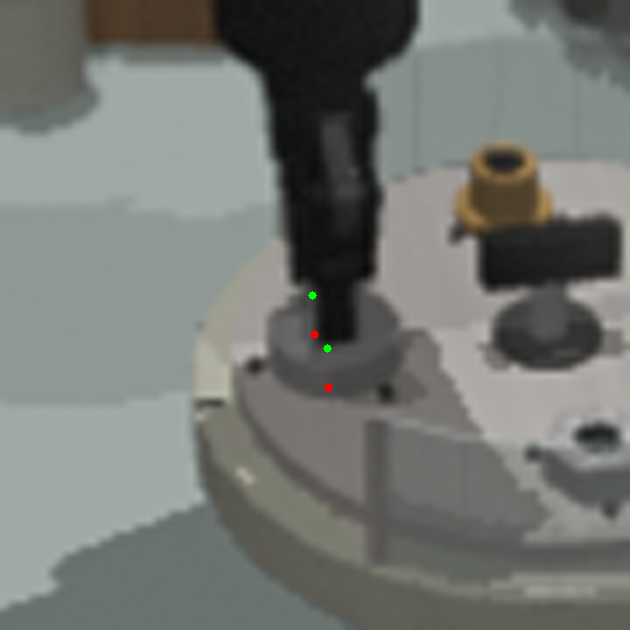

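View pics/scene5c.png

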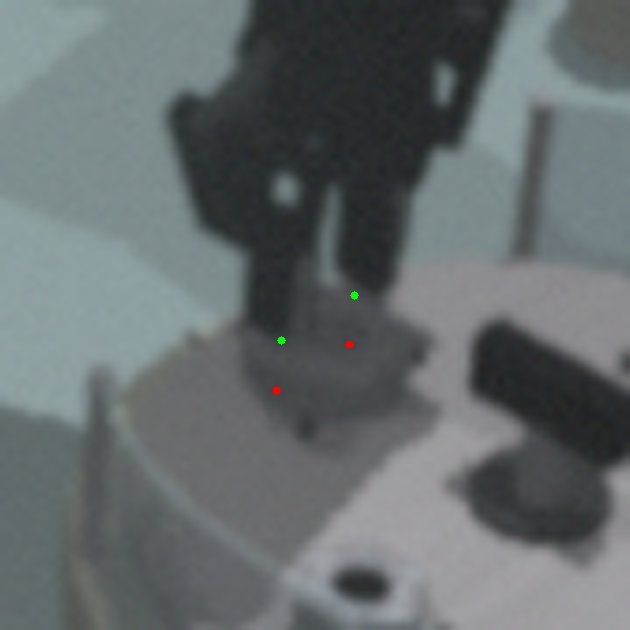

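step_arm([
  {"linear": [0, 0, 0], "angular": [0, 0, 0], "gripper": 1},
  {"linear": [0, 0, 0], "angular": [0, 0, 0], "gripper": 1},
  {"linear": [0, 0, 0], "angular": [0, 0, 0], "gripper": 1},
  {"linear": [0, 0, 0], "angular": [0, 0, 0], "gripper": 1},
  {"linear": [0, 0, 0], "angular": [0, 0, 0], "gripper": 1},
  {"linear": [0.05, 0, -0.15], "angular": [0, 0, 0], "gripper": 1},
  {"linear": [0.05, 0, -0.3], "angular": [0, 0, 0], "gripper": 1},
  {"linear": [0.05, 0, -0.45], "angular": [0, 0, 0], "gripper": 1},
  {"linear": [0.05, 0, -0.53], "angular": [0, 0, 0], "gripper": 1},
  {"linear": [0.05, 0, -0.53], "angular": [0, 0, 0], "gripper": 1},
])

```text
time: 11.43
eef_pos: [0.5157, 0.2249, 0.0522]
orientation: [0.001, -0.064, 0.998, 0.0]
wrist_force: [-0.1, -0.6, 0.8]
width: 0.0852
```

step_arm([
  {"linear": [0, 0, 0], "angular": [0, 0, 0], "gripper": 0.8},
  {"linear": [0, 0, 0], "angular": [0, 0, 0], "gripper": 0.6},
  {"linear": [0, 0, 0], "angular": [0, 0, 0], "gripper": 0.5},
  {"linear": [0, 0, 0], "angular": [0, 0, 0], "gripper": 0.5},
  {"linear": [0, 0, 0], "angular": [0, 0, 0], "gripper": 0.5},
  {"linear": [0, 0, 0], "angular": [0, 0, 0], "gripper": 0.5},
  {"linear": [0, 0, 0], "angular": [0, 0, 0], "gripper": 0.5},
  {"linear": [0, 0, 0], "angular": [0, 0, 0], "gripper": 0.5},
  {"linear": [0, 0, 0], "angular": [0, 0, 0], "gripper": 0.5},
  {"linear": [0, 0, 0], "angular": [0, 0, 0], "gripper": 0.5},
])

```text
time: 12.27
eef_pos: [0.5158, 0.225, 0.0529]
orientation: [0.001, -0.064, 0.998, 0.0]
wrist_force: [-3.2, 0.4, 5.8]
width: 0.0502
```

Run:
```python
from h import *
s,f=snap('wrist','w6'); print(s['eef_pos'],s['wrist_force'],s['width'])
s,f=snap('scene','sc6'); crop(f,365,135,455,225,7,'sc6c')
s,f=snap('side','sd6'); crop(f,245,135,335,225,7,'sd6c')
```

```text
[0.51580679 0.22501015 0.05292393] [-3.19637768  0.35282063  5.75737791] 0.05021099267959288
```

View pics/w6.png

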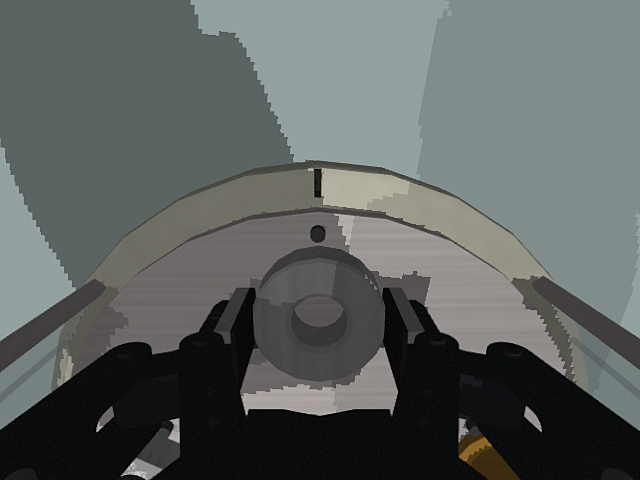

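View pics/sc6c.png

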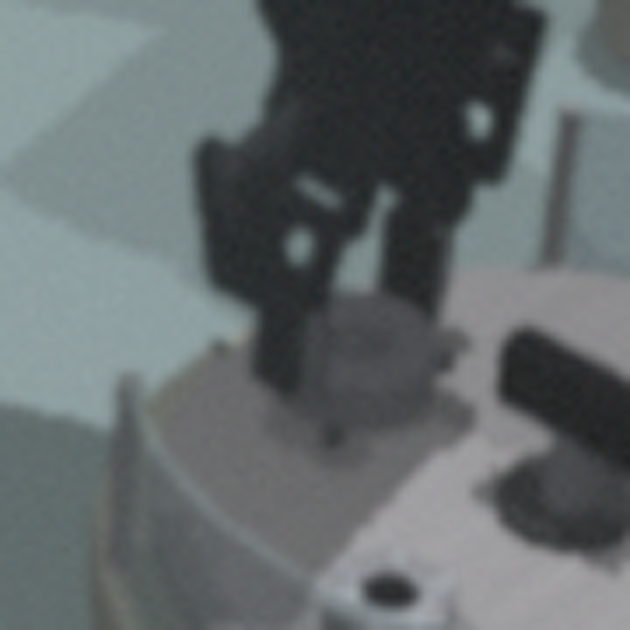

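View pics/sd6c.png

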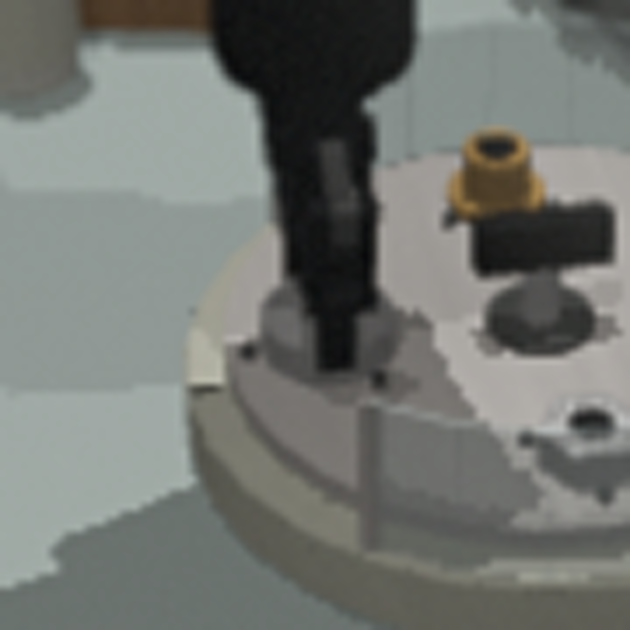

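Run:
```python
from h import *
np.set_printoptions(precision=4,suppress=True)
for n,uv in (('side',(293.1,187.9)),('scene',(365+285/7,135+390/7)),('scene',(365+258/7,135+370/7))):
    C=cam(n); e,v=ray(C,[uv]); v=v[0]
    for y in (.1985,.1925,.1885):
        t=(y-e[1])/v[1]; print(n,y,e+t*v)
```

```text
side 0.1985 [0.5226 0.1985 0.0587]
side 0.1925 [0.5224 0.1925 0.0633]
side 0.1885 [0.5224 0.1885 0.0665]
scene 0.1985 [0.5175 0.1985 0.0576]
scene 0.1925 [0.5236 0.1925 0.064 ]
scene 0.1885 [0.5276 0.1885 0.0683]
scene 0.1985 [0.505  0.1985 0.0576]
scene 0.1925 [0.5111 0.1925 0.064 ]
scene 0.1885 [0.5153 0.1885 0.0683]
```

step_arm([
  {"linear": [0, 0, 0.1], "angular": [0, 0, 0], "gripper": 0.5},
  {"linear": [0, 0, 0.3], "angular": [0, 0, 0], "gripper": 0.5},
  {"linear": [0, 0, 0.6], "angular": [0, 0, 0], "gripper": 0.5},
  {"linear": [0, 0, 1.1], "angular": [0, 0, 0], "gripper": 0.5},
  {"linear": [0, 0, 1.8], "angular": [0, 0, 0], "gripper": 0.5},
  {"linear": [0, 0, 2.6], "angular": [0, 0, 0], "gripper": 0.5},
  {"linear": [0, 0, 3.4], "angular": [0, 0, 0], "gripper": 0.5},
  {"linear": [0, 0, 4.2], "angular": [0, 0, 0], "gripper": 0.5},
  {"linear": [0, 0, 4.8], "angular": [0, 0, 0], "gripper": 0.5},
  {"linear": [0, 0, 5], "angular": [0, 0, 0], "gripper": 0.5},
])

```text
time: 13.25
eef_pos: [0.5168, 0.2254, 0.2065]
orientation: [0.004, -0.064, 0.998, 0.001]
wrist_force: [0.1, -0.0, -2.1]
width: 0.0503
```

Run:
```python
from h import *
s,f=snap('wrist','w7'); print(s['eef_pos'],s['wrist_force'],s['width'])
```

```text
[0.51677132 0.22538601 0.20650171] [ 0.09234133 -0.04486413 -2.07720402] 0.05025480429920946
```

View pics/w7.png

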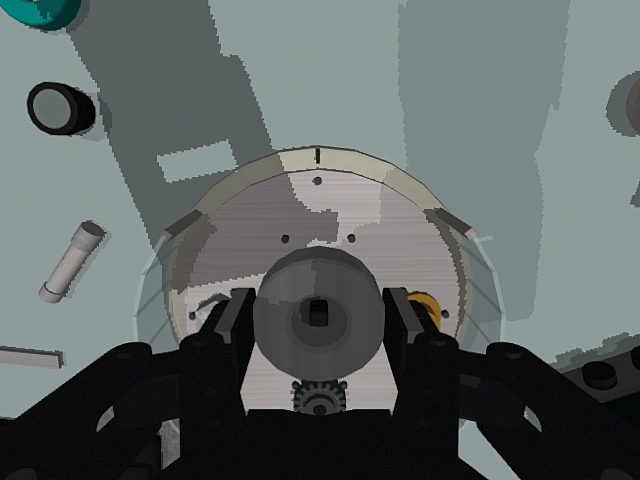

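```bash
cat >> h.py <<'E'
def intool(uv,ztool,st):
    T=q2R(st['orientation']); e,v=ray(cam('wrist',st),[uv]); e=T.T@(e-st['eef_pos']); v=(v@T)[0]
    return e+(ztool-e[2])/v[2]*v
E
python3 - <<'E'
from h import *
from cases import circ
s=read_state()
# ring top outer outline points
pts=[(254,303),(384,303),(318,378)]
for z in (-.0158,-.006,0): 
    P=np.array([intool(p,z,s) for p in pts+[(300,256),(345,258)]]); print(z,circ(P),intool((318,312),z,s))
E
```

```text
-0.0158 (np.float64(0.0008180652061769852), np.float64(0.0006425571585984057), np.float64(0.02557080711392282)) [ 0.00367714  0.00024655 -0.0158    ]
-0.006 (np.float64(-0.004307148522453848), np.float64(0.0006519734777312072), np.float64(0.027500680650265317)) [-0.0012323   0.00022608 -0.006     ]
0 (np.float64(-0.0074450344787584406), np.float64(0.0006577385710778166), np.float64(0.02868223587659745)) [-0.00423807  0.00021355  0.        ]
```

step_arm([
  {"linear": [0.1, -0.5, 0], "angular": [0, 0, 0], "gripper": 0.5},
  {"linear": [0.2, -1.5, 0], "angular": [0, 0, 0], "gripper": 0.5},
  {"linear": [0.4, -2.8, 0], "angular": [0, 0, 0], "gripper": 0.5},
  {"linear": [0.6, -4.2, 0], "angular": [0, 0, 0], "gripper": 0.5},
  {"linear": [0.8, -5.6, 0], "angular": [0, 0, 0], "gripper": 0.5},
  {"linear": [1, -7, 0], "angular": [0, 0, 0], "gripper": 0.5},
  {"linear": [1.2, -8.4, 0], "angular": [0, 0, 0], "gripper": 0.5},
  {"linear": [1.4, -9.7, 0], "angular": [0, 0, 0], "gripper": 0.5},
  {"linear": [1.6, -10.9, 0], "angular": [0, 0, 0], "gripper": 0.5},
  {"linear": [1.8, -12, 0], "angular": [0, 0, 0], "gripper": 0.5},
])

```text
time: 14.13
eef_pos: [0.5701, -0.1371, 0.2048]
orientation: [0.003, -0.064, 0.998, 0.001]
wrist_force: [1.1, 0.8, -1.7]
width: 0.0497
```

step_arm([
  {"linear": [0.15, -1.0, 0], "angular": [0, 0, 0], "gripper": 0.5},
  {"linear": [0.3, -2.2, 0], "angular": [0, 0, 0], "gripper": 0.5},
  {"linear": [0.5, -3.4, 0], "angular": [0, 0, 0], "gripper": 0.5},
  {"linear": [0.6, -4.4, 0], "angular": [0, 0, 0], "gripper": 0.5},
  {"linear": [0.66, -4.88, -0.5], "angular": [0, 0, 0], "gripper": 0.5},
  {"linear": [0.66, -4.88, -1.3], "angular": [0, 0, 0], "gripper": 0.5},
  {"linear": [0.66, -4.88, -2.3], "angular": [0, 0, 0], "gripper": 0.5},
  {"linear": [0.66, -4.88, -3.3], "angular": [0, 0, 0], "gripper": 0.5},
  {"linear": [0.66, -4.88, -4.1], "angular": [0, 0, 0], "gripper": 0.5},
  {"linear": [0.66, -4.88, -4.8], "angular": [0, 0, 0], "gripper": 0.5},
])

```text
time: 14.97
eef_pos: [0.5885, -0.2828, 0.0574]
orientation: [0.001, -0.064, 0.998, 0.002]
wrist_force: [0.3, 0.3, -3.0]
width: 0.0498
```

step_arm([
  {"linear": [0, 0, 0], "angular": [0, 0, 0], "gripper": 0.5},
  {"linear": [0, 0, 0], "angular": [0, 0, 0], "gripper": 0.5},
  {"linear": [0, 0, 0], "angular": [0, 0, 0], "gripper": 0.5},
  {"linear": [0, 0, 0], "angular": [0, 0, 0], "gripper": 0.5},
  {"linear": [0, 0, 0], "angular": [0, 0, 0], "gripper": 0.5},
  {"linear": [0, 0, 0], "angular": [0, 0, 0], "gripper": 0.5},
  {"linear": [0, 0, 0], "angular": [0, 0, 0], "gripper": 0.5},
  {"linear": [0, 0, 0], "angular": [0, 0, 0], "gripper": 0.5},
  {"linear": [0, 0, 0], "angular": [0, 0, 0], "gripper": 0.5},
  {"linear": [0, 0, 0], "angular": [0, 0, 0], "gripper": 0.5},
])

```text
time: 15.8
eef_pos: [0.5885, -0.2828, 0.0575]
orientation: [0.001, -0.064, 0.998, 0.002]
wrist_force: [0.1, 0.4, -1.3]
width: 0.0501
```

Run:
```python
from h import *
s,f=snap('wrist','w8'); print(s['time'],s['eef_pos'],s['wrist_force'],s['width'])
s,f=snap('scene','sc8'); crop(f,170,250,290,350,6,'sc8c')
s,f=snap('side','sd8'); crop(f,280,270,400,390,6,'sd8c')
```

```text
15.8 [ 0.58850635 -0.28278133  0.05747556] [ 0.08407699  0.40878778 -1.33856017] 0.05014323318071339
```

View pics/w8.png

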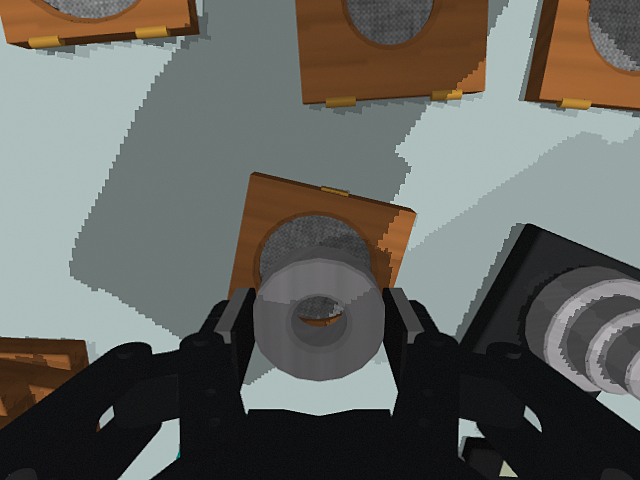

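View pics/sc8c.png

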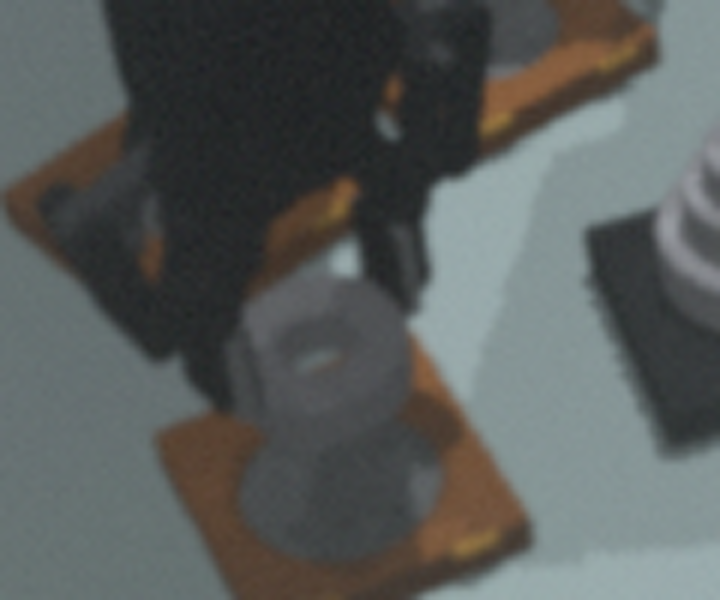

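View pics/sd8c.png

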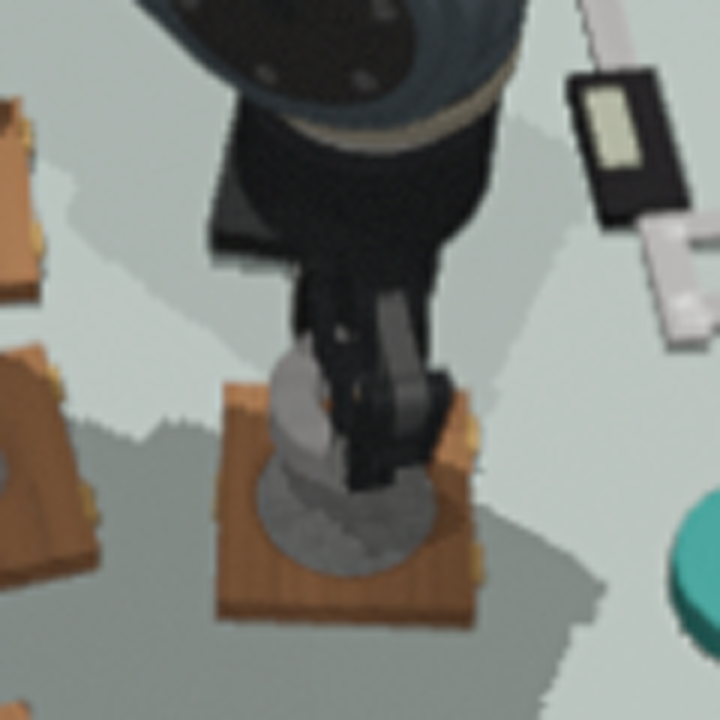

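Run:
```python
from h import *
from cases import circ
from scipy.optimize import least_squares
s=read_state();W=cam('wrist',s);f=cv2.imread('pics/w8.png')
hsv=cv2.cvtColor(f,cv2.COLOR_BGR2HSV); wood=((hsv[...,0]<22)&(hsv[...,1]>95)&(hsv[...,2]>30)).astype(np.uint8)
pts=[]
for y in range(216,262,2):
    r=np.where(wood[y,250:380]==0)[0]
    if len(r): pts+= [(250+r[0],y),(250+r[-1],y)]
P=onplane(W,pts,.010)
print(pts[::6]);print(circ(P))
for rr in (.0305,.032):
    q=least_squares(lambda c:np.hypot(P[:,0]-c[0],P[:,1]-c[1])-rr,[.59,-.283]).x; print(rr,q)
# corners of case top
print(onplane(W,[(254,173),(415,211)],.014))
print(proj(W,[[.5917,-.2835,.008]]))
```

```text
[(np.int64(304), 216), (np.int64(286), 222), (np.int64(278), 228), (np.int64(272), 234), (np.int64(267), 240), (np.int64(264), 246), (np.int64(262), 252), (np.int64(260), 258)]
(np.float64(0.5915087330332103), np.float64(-0.2837869937290024), np.float64(0.029958624484585205))
0.0305 [ 0.592293   -0.28368795]
0.032 [ 0.59444533 -0.28341521]
[[ 0.54373541 -0.31987687  0.014     ]
 [ 0.55244903 -0.23751768  0.014     ]]
[[315.29647736 268.53912357]]
```

step_arm([
  {"linear": [0.05, -0.04, 0], "angular": [0, 0, 0], "gripper": 0.5},
  {"linear": [0.05, -0.04, -0.2], "angular": [0, 0, 0], "gripper": 0.5},
  {"linear": [0.05, -0.04, -0.5], "angular": [0, 0, 0], "gripper": 0.5},
  {"linear": [0.05, -0.04, -0.8], "angular": [0, 0, 0], "gripper": 0.5},
  {"linear": [0.05, -0.04, -1.05], "angular": [0, 0, 0], "gripper": 0.5},
  {"linear": [0.05, -0.04, -1.2], "angular": [0, 0, 0], "gripper": 0.5},
  {"linear": [0.05, -0.04, -1.3], "angular": [0, 0, 0], "gripper": 0.5},
  {"linear": [0.05, -0.04, -1.4], "angular": [0, 0, 0], "gripper": 0.5},
  {"linear": [0.05, -0.04, -1.45], "angular": [0, 0, 0], "gripper": 0.5},
  {"linear": [0.05, -0.04, -1.45], "angular": [0, 0, 0], "gripper": 0.5},
])

```text
time: 16.78
eef_pos: [0.59, -0.2839, 0.0137]
orientation: [0.001, -0.064, 0.998, 0.002]
wrist_force: [-0.6, 0.4, -1.4]
width: 0.05
```

Run:
```python
from h import *
s,f=snap('scene','sc9'); print(s['time'],s['eef_pos'],s['wrist_force'],s['width']);crop(f,170,260,290,360,6,'sc9c')
s,f=snap('side','sd9'); crop(f,280,290,400,400,6,'sd9c')
```

```text
16.7833 [ 0.58997771 -0.28394678  0.01370777] [-0.57542216  0.42328929 -1.43933022] 0.050001312225127624
```

View pics/sc9c.png

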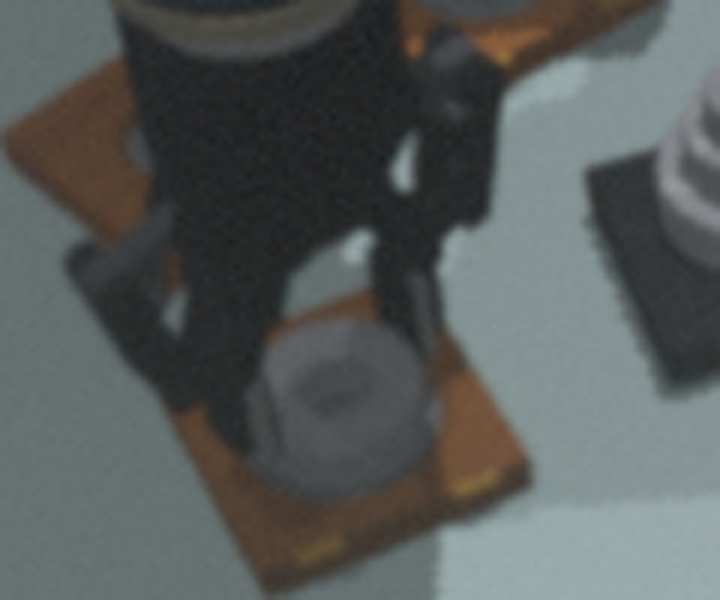

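View pics/sd9c.png

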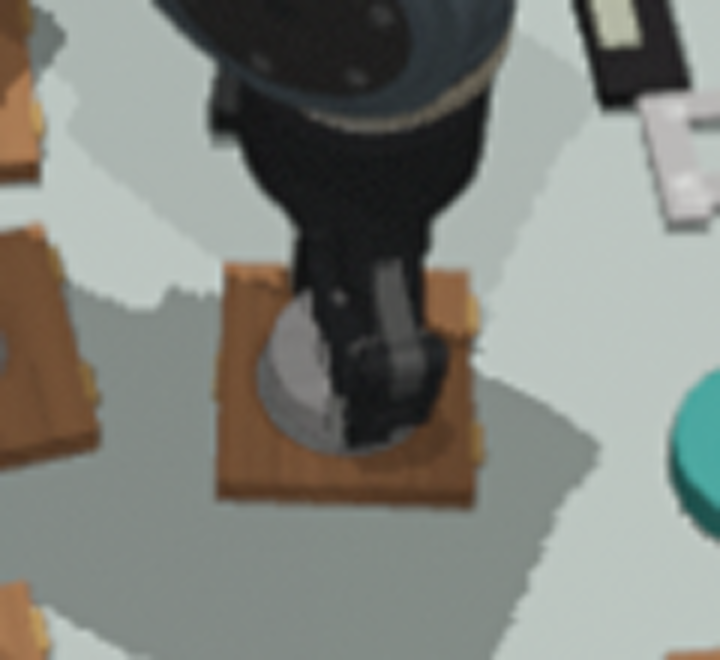

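step_arm([
  {"linear": [0, 0, -0.03], "angular": [0, 0, 0], "gripper": 0.5},
  {"linear": [0, 0, -0.06], "angular": [0, 0, 0], "gripper": 0.5},
  {"linear": [0, 0, -0.09], "angular": [0, 0, 0], "gripper": 0.5},
  {"linear": [0, 0, -0.11], "angular": [0, 0, 0], "gripper": 0.5},
  {"linear": [0, 0, -0.11], "angular": [0, 0, 0], "gripper": 0.5},
  {"linear": [0, 0, -0.11], "angular": [0, 0, 0], "gripper": 0.5},
  {"linear": [0, 0, -0.11], "angular": [0, 0, 0], "gripper": 0.5},
  {"linear": [0, 0, -0.11], "angular": [0, 0, 0], "gripper": 0.5},
  {"linear": [0, 0, -0.11], "angular": [0, 0, 0], "gripper": 0.5},
  {"linear": [0, 0, -0.11], "angular": [0, 0, 0], "gripper": 0.5},
])

```text
time: 17.72
eef_pos: [0.5902, -0.2841, 0.011]
orientation: [0.001, -0.064, 0.998, 0.002]
wrist_force: [-1.6, 1.6, 4.2]
width: 0.0499
```

step_arm([
  {"linear": [0, 0, 0], "angular": [0, 0, 0], "gripper": 0.6},
  {"linear": [0, 0, 0], "angular": [0, 0, 0], "gripper": 0.7},
  {"linear": [0, 0, 0], "angular": [0, 0, 0], "gripper": 0.8},
  {"linear": [0, 0, 0], "angular": [0, 0, 0], "gripper": 0.8},
  {"linear": [0, 0, 0.3], "angular": [0, 0, 0], "gripper": 0.8},
  {"linear": [0, 0, 0.8], "angular": [0, 0, 0], "gripper": 0.8},
  {"linear": [0, 0, 1.8], "angular": [0, 0, 0], "gripper": 0.8},
  {"linear": [0, 0, 3], "angular": [0, 0, 0], "gripper": 0.8},
  {"linear": [0, 0, 4.2], "angular": [0, 0, 0], "gripper": 0.8},
  {"linear": [0, 0, 5.4], "angular": [0, 0, 0], "gripper": 0.8},
])

```text
time: 18.55
eef_pos: [0.5901, -0.284, 0.1765]
orientation: [0.002, -0.064, 0.998, 0.001]
wrist_force: [0.4, 0.6, 0.1]
width: 0.0685
```

Run:
```python
from h import *
import pickle
s,f=snap('wrist','w10'); print(s['time'],s['eef_pos'],s['wrist_force'],s['width'],np.abs(s['joint_vel']).max());pickle.dump(s,open('w10.pkl','wb'))
```

```text
18.55 [ 0.59014936 -0.28404459  0.17651286] [0.39884452 0.63364739 0.13965817] 0.06846145641548762 0.8020926563338185
```

View pics/w10.png

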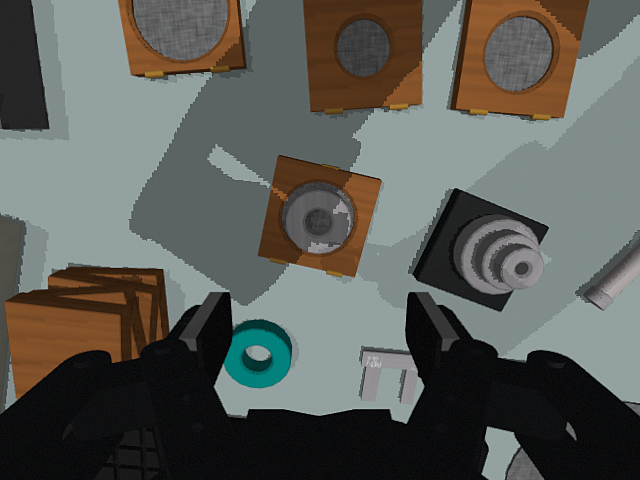

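Run:
```python
from h import *
import pickle
np.set_printoptions(precision=4,suppress=True)
W=cam('wrist',pickle.load(open('w1.pkl','rb')));S=cam('scene');D=cam('side')
uv=[(189.5,102.3),(295.6,274.1),(334,278.75)]
print(tri([W,S,D],uv)); print(tri([S,D],uv[1:]));print(tri([W,D],[uv[0],uv[2]]))
for C,u in zip([W,S,D],uv): print(onplane(C,[u],.070))
```

```text
(array([ 0.5979, -0.1371,  0.0698]), [np.float64(0.8715891826651498), np.float64(0.3887633475732263), np.float64(0.5681855389818319)])
(array([ 0.5982, -0.1368,  0.0699]), [np.float64(0.15131502318151466), np.float64(0.15131502318156204)])
(array([ 0.5975, -0.1387,  0.0723]), [np.float64(0.40678856996816926), np.float64(0.4067885699680835)])
[[ 0.5972 -0.1379  0.07  ]]
[[ 0.5984 -0.137   0.07  ]]
[[ 0.5982 -0.1367  0.07  ]]
```

step_arm([
  {"linear": [0.27, 1, 0], "angular": [0, 0, 0], "gripper": 0.65},
  {"linear": [0.27, 2.2, 0], "angular": [0, 0, 0], "gripper": 0.65},
  {"linear": [0.27, 3.4, 0], "angular": [0, 0, 0], "gripper": 0.65},
  {"linear": [0.27, 4.5, -0.5], "angular": [0, 0, 0], "gripper": 0.65},
  {"linear": [0.27, 4.89, -1.2], "angular": [0, 0, 0], "gripper": 0.65},
  {"linear": [0.27, 4.89, -1.8], "angular": [0, 0, 0], "gripper": 0.65},
  {"linear": [0.27, 4.89, -1.9], "angular": [0, 0, 0], "gripper": 0.65},
  {"linear": [0.27, 4.89, -1.9], "angular": [0, 0, 0], "gripper": 0.65},
  {"linear": [0.27, 4.89, -1.9], "angular": [0, 0, 0], "gripper": 0.65},
  {"linear": [0.27, 4.89, -1.9], "angular": [0, 0, 0], "gripper": 0.65},
])

```text
time: 19.43
eef_pos: [0.6016, -0.1396, 0.1292]
orientation: [0.007, -0.064, 0.998, -0.002]
wrist_force: [-0.1, 0.1, -0.9]
width: 0.0558
```

Run:
```python
from h import *
import pickle
s,f=snap('wrist','w11'); print(s['time'],s['eef_pos'],s['wrist_force'],s['width'],np.abs(s['joint_vel']).max());pickle.dump(s,open('w11.pkl','wb'))
print(proj(cam('wrist',s),[[.598,-.1372,.07]]))
```

```text
19.4333 [ 0.60161983 -0.13963523  0.12917703] [-0.06075359  0.07102739 -0.8655965 ] 0.055759753405386824 0.005532245943574624
[[323.37003807 250.67184958]]
```

View pics/w11.png

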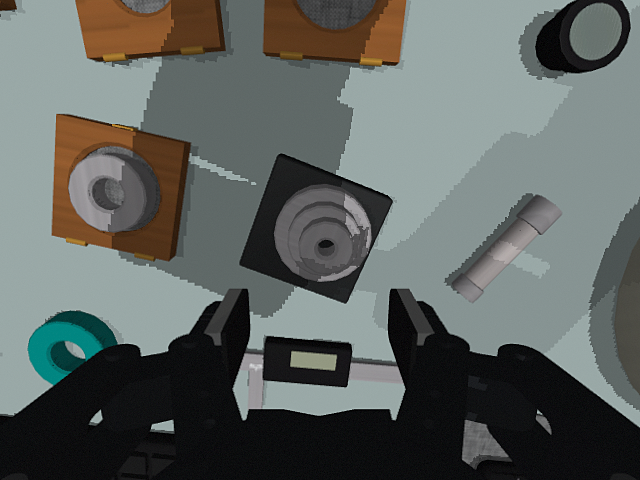

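```bash
sed -i "s/T\[:3,3\]=st\['eef_pos'\];/T[:3,3]=st['eef_pos']+np.array([0,0,B]);/; 1a B=0.013" h.py
python3 - <<'E'
import h
from cases import *
import pickle
np.set_printoptions(precision=4,suppress=True)
w1=pickle.load(open('w1.pkl','rb'));w11=pickle.load(open('w11.pkl','rb'));w2=pickle.load(open('w2.pkl','rb'));w3=pickle.load(open('w3.pkl','rb'))
S=cam('scene');D=cam('side')
for b in (0,.008,.013,.018):
    h.B=b
    W1=cam('wrist',w1);W11=cam('wrist',w11)
    print('B',b)
    print('stack',tri([W1,W11],[(189.5,102.3),(326,243)]),tri([W11,S,D],[(326,243),(295.6,274.1),(334,278.75)]))
    f=cv2.imread('pics/w1.png')
    for e,c in find_recess(f):
        x,y,r=circ(onplane(W1,c.reshape(-1,2),.010)); print('   xy %.4f %.4f diam %.1f'%(x,y,2000*r))
    f=cv2.imread('pics/w11.png')
    print('ring53 top px->',onplane(W11,[(108,192)],.026))
E
```

```text
B 0
stack (array([ 0.5973, -0.1351,  0.0594]), [np.float64(0.9367564208843729), np.float64(0.9367564208843442)]) (array([ 0.5963, -0.1357,  0.0676]), [np.float64(2.2252325398870423), np.float64(0.05783530056379489), np.float64(2.2425554250234305)])
   xy 0.4471 -0.1500 diam 53.0
   xy 0.4491 -0.4052 diam 71.0
   xy 0.4587 -0.2672 diam 40.4
   xy 0.5926 -0.2846 diam 61.5
ring53 top px-> [[ 0.5901 -0.2816  0.026 ]]
B 0.008
stack (array([ 0.5973, -0.1351,  0.0674]), [np.float64(0.9367564208843532), np.float64(0.9367564208843654)]) (array([ 0.5972, -0.1359,  0.0685]), [np.float64(0.993466298648583), np.float64(0.3627999424326572), np.float64(1.1617201884363246)])
   xy 0.4449 -0.1480 diam 53.9
   xy 0.4469 -0.4078 diam 72.2
   xy 0.4567 -0.2673 diam 41.1
   xy 0.5930 -0.2850 diam 62.6
ring53 top px-> [[ 0.5921 -0.286   0.026 ]]
B 0.013
stack (array([ 0.5973, -0.1351,  0.0724]), [np.float64(0.9367564208843697), np.float64(0.9367564208843506)]) (array([ 0.5978, -0.136 ,  0.0691]), [np.float64(0.5216887243353406), np.float64(0.5597618465091359), np.float64(0.49267251566793924)])
   xy 0.4435 -0.1467 diam 54.5
   xy 0.4455 -0.4094 diam 73.0
   xy 0.4554 -0.2673 diam 41.6
   xy 0.5932 -0.2853 diam 63.3
ring53 top px-> [[ 0.5932 -0.2887  0.026 ]]
B 0.018
stack (array([ 0.5973, -0.1351,  0.0774]), [np.float64(0.9367564208843054), np.float64(0.936756420884408)]) (array([ 0.5984, -0.1361,  0.0696]), [np.float64(0.9558152169152794), np.float64(0.7570646429724162), np.float64(0.2310706938010445)])
   xy 0.4422 -0.1455 diam 55.1
   xy 0.4442 -0.4110 diam 73.8
   xy 0.4542 -0.2674 diam 42.1
   xy 0.5935 -0.2856 diam 64.0
ring53 top px-> [[ 0.5944 -0.2914  0.026 ]]
```

Run:
```python
from cell import *
c=camera_info('wrist');print(c['mount'][:,3],c['mount'][2],c['vfov'],c['cx'],c['cy'])
c=camera_info('scene');print(c['eye'],c['rotation'])
c=camera_info('side');print(c['eye'],c['rotation'])
s=read_state();print(s['eef_pos'],s['orientation'],s['joint_pos'])
```

```text
[ 6.87320741e-02  5.20559509e-04 -1.45654609e-01  1.00000000e+00] [-5.67773820e-05 -2.69903545e-01  9.62887363e-01 -1.45654609e-01] 64.4320074231495 318.62387122122203 238.37426865727744
[ 1.26766133 -0.54293735  0.8501516 ] [-0.36107276  0.81236387  0.41548178 -0.19252611]
[ 0.49923471 -0.78431599  0.82527529] [-0.38777743  0.92110812 -0.02911778  0.01845653]
[ 0.60154958 -0.13957605  0.12900374] [ 0.00730001 -0.06359596  0.99794715 -0.00193414] [-3.04079094e-01  5.74685707e-01  1.56533849e+00  1.96469600e-03
  9.86554575e-01 -2.00322822e+00]
```

Run:
```python
import h
from h import *
import pickle
np.set_printoptions(precision=4,suppress=True)
w11=pickle.load(open('w11.pkl','rb'));w1=pickle.load(open('w1.pkl','rb'))
S=cam('scene');D=cam('side')
for b in (0,.010):
    h.B=b; W=cam('wrist',w11)
    P=onplane(W,[(278,154),(392,197),(346,303),(240,265)],.02); print(b,'granite',P.mean(0),[round(np.linalg.norm(P[i]-P[(i+1)%4])*1000,1) for i in range(4)])
    W1=cam('wrist',w1)
    P=onplane(W1,[(179.5,50.5),(257.5,70),(242,146),(168,128.5)],.02); print('w1',P.mean(0),[round(np.linalg.norm(P[i]-P[(i+1)%4])*1000,1) for i in range(4)])
    for z in (.056,.07): print('ring32',z,onplane(W,[(326,243)],z))
f=cv2.imread('pics/w11.png');crop(f,230,140,410,310,4,'c11')
# side: granite corners
P=onplane(D,[(322,279.5),(356.5,284.5),(352.5,313),(316,308)],.02);print('side',P.mean(0),[round(np.linalg.norm(P[i]-P[(i+1)%4])*1000,1) for i in range(4)])
```

```text
0 granite [ 0.602  -0.1429  0.02  ] [np.float64(81.1), np.float64(83.8), np.float64(81.5), np.float64(82.7)]
w1 [ 0.6034 -0.146   0.02  ] [np.float64(83.4), np.float64(81.0), np.float64(82.9), np.float64(81.4)]
ring32 0.056 [[ 0.5976 -0.1356  0.056 ]]
ring32 0.07 [[ 0.5933 -0.1363  0.07  ]]
0.01 granite [ 0.6048 -0.1427  0.02  ] [np.float64(84.3), np.float64(87.1), np.float64(84.7), np.float64(85.9)]
w1 [ 0.6042 -0.1434  0.02  ] [np.float64(85.4), np.float64(82.9), np.float64(84.8), np.float64(83.2)]
ring32 0.056 [[ 0.6006 -0.135   0.056 ]]
ring32 0.07 [[ 0.5964 -0.1358  0.07  ]]
side [ 0.6058 -0.1441  0.02  ] [np.float64(79.5), np.float64(81.3), np.float64(79.5), np.float64(82.8)]
```

View pics/c11.png

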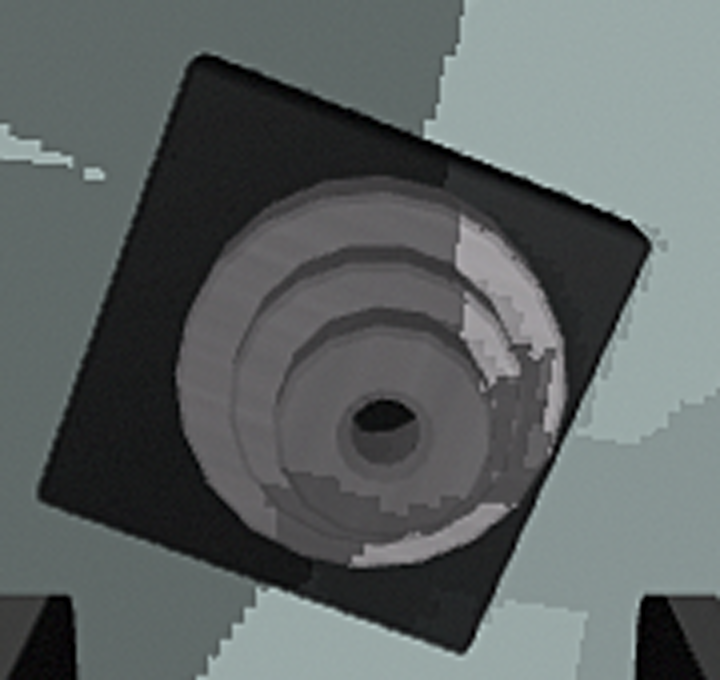

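```bash
cat > go.py <<'E'
from h import *
import sys
def go(x,y,z,yaw):
    s=read_state(); a=np.radians(yaw)/2; Rd=R.from_quat([np.cos(a),np.sin(a),0,0]); q=s['orientation']
    rv=(Rd*R.from_quat([q[1],q[2],q[3],q[0]]).inv()).as_rotvec()
    print('t',round(s['time'],2),'at',np.round(s['eef_pos'],4),'F',np.round(s['wrist_force'],1),'w',round(s['width'],4),'vel',round(np.abs(s['joint_vel']).max(),3))
    print('lin',np.round((np.array([x,y,z])-s['eef_pos'])/.03,2),'ang',np.round(np.degrees(rv)/6,2))
if __name__=='__main__': go(*map(float,sys.argv[1:5]))
E
python3 go.py .597 -.1367 .0625 187.3
```

```text
t 19.48 at [ 0.6015 -0.1396  0.129 ] F [ 0.1 -0.5  0.3] w 0.0556 vel 0.007
lin [-0.15  0.1  -2.22] ang [0.03 0.14 0.  ]
```

step_arm([
  {"linear": [-0.15, 0.1, 0], "angular": [0.03, 0.14, 0], "gripper": 0.6},
  {"linear": [-0.15, 0.1, 0], "angular": [0.03, 0.14, 0], "gripper": 0.6},
  {"linear": [-0.15, 0.1, -0.4], "angular": [0.03, 0.14, 0], "gripper": 0.6},
  {"linear": [-0.15, 0.1, -0.9], "angular": [0.03, 0.14, 0], "gripper": 0.6},
  {"linear": [-0.15, 0.1, -1.4], "angular": [0.03, 0.14, 0], "gripper": 0.6},
  {"linear": [-0.15, 0.1, -1.8], "angular": [0.03, 0.14, 0], "gripper": 0.6},
  {"linear": [-0.15, 0.1, -2.1], "angular": [0.03, 0.14, 0], "gripper": 0.6},
  {"linear": [-0.15, 0.1, -2.22], "angular": [0.03, 0.14, 0], "gripper": 0.6},
  {"linear": [-0.15, 0.1, -2.22], "angular": [0.03, 0.14, 0], "gripper": 0.6},
  {"linear": [-0.15, 0.1, -2.22], "angular": [0.03, 0.14, 0], "gripper": 0.6},
])

```text
time: 20.32
eef_pos: [0.5973, -0.1366, 0.0626]
orientation: [0.0, -0.064, 0.998, 0.0]
wrist_force: [-0.3, 0.6, -0.5]
width: 0.0517
```

```bash
python3 go.py .597 -.1367 .0625 187.3
python3 - <<'E'
from h import *
s,f=snap('scene','sc12'); crop(f,240,200,350,310,6,'sc12c')
s,f=snap('wrist','w12')
E
```

```text
t 20.32 at [ 0.5973 -0.1366  0.0626] F [-0.3  0.6 -0.5] w 0.0517 vel 0.012
lin [-0.01 -0.   -0.  ] ang [-0.  0.  0.]
```

View pics/sc12c.png

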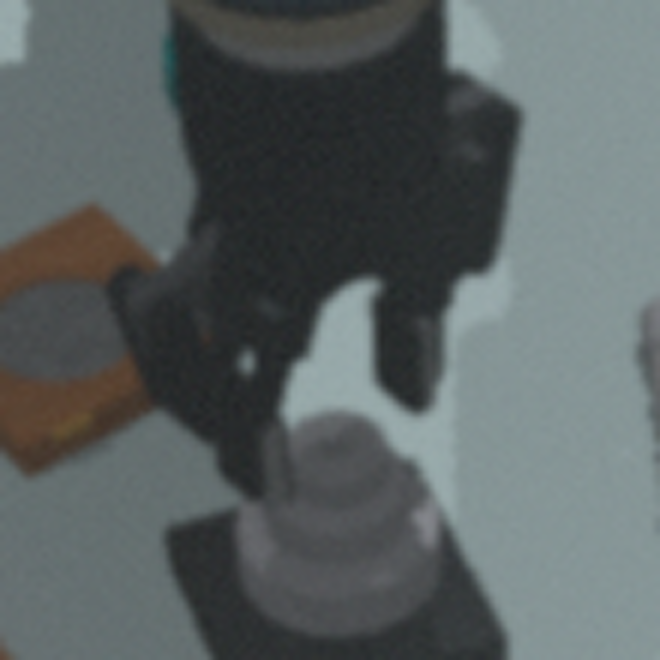

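View pics/w12.png

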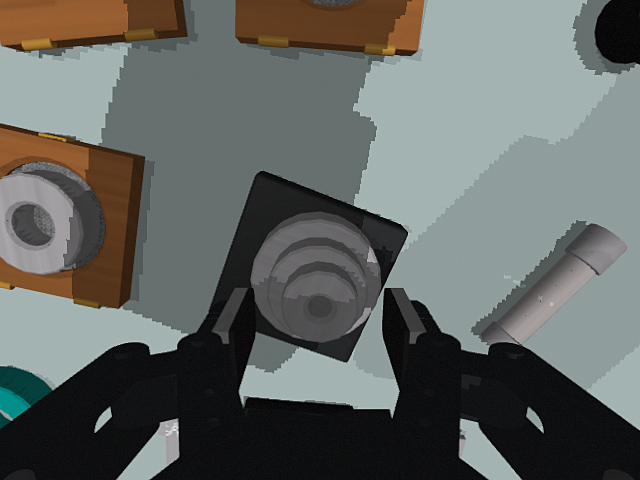

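step_arm([
  {"linear": [0, 0, 0], "angular": [0, 0, 0], "gripper": 0.45},
  {"linear": [0, 0, 0], "angular": [0, 0, 0], "gripper": 0.4},
  {"linear": [0, 0, 0], "angular": [0, 0, 0], "gripper": 0.35},
  {"linear": [0, 0, 0], "angular": [0, 0, 0], "gripper": 0.3},
  {"linear": [0, 0, 0], "angular": [0, 0, 0], "gripper": 0.25},
  {"linear": [0, 0, 0], "angular": [0, 0, 0], "gripper": 0.25},
  {"linear": [0, 0, 0], "angular": [0, 0, 0], "gripper": 0.25},
  {"linear": [0, 0, 0], "angular": [0, 0, 0], "gripper": 0.25},
  {"linear": [0, 0, 0], "angular": [0, 0, 0], "gripper": 0.25},
  {"linear": [0, 0, 0], "angular": [0, 0, 0], "gripper": 0.25},
], grip_force=50)

```text
time: 21.25
eef_pos: [0.5979, -0.1368, 0.0641]
orientation: [0.001, -0.064, 0.998, -0.0]
wrist_force: [-1.8, 0.8, 8.0]
width: 0.0278
```

```bash
python3 go.py .597 -.1367 .0625 187.3
python3 - <<'E'
from h import *
s,f=snap('scene','sc13'); crop(f,240,200,350,310,6,'sc13c')
E
```

```text
t 21.25 at [ 0.5979 -0.1368  0.0641] F [-1.8  0.8  8. ] w 0.0278 vel 0.002
lin [-0.03  0.   -0.05] ang [0.   0.02 0.  ]
```

View pics/sc13c.png

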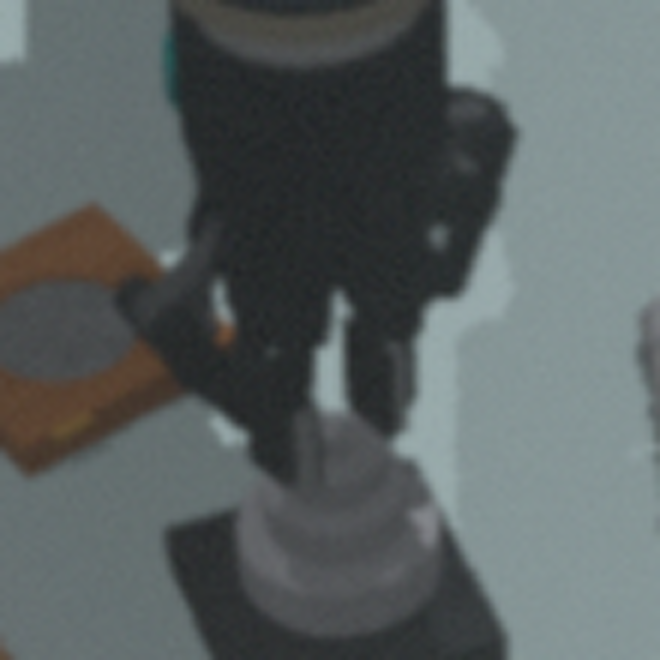

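step_arm([
  {"linear": [0, 0, 0.05], "angular": [0, 0, 0], "gripper": 0.25},
  {"linear": [0, 0, 0.1], "angular": [0, 0, 0], "gripper": 0.25},
  {"linear": [0, 0, 0.15], "angular": [0, 0, 0], "gripper": 0.25},
  {"linear": [0, 0, 0.2], "angular": [0, 0, 0], "gripper": 0.25},
  {"linear": [0, 0, 0.25], "angular": [0, 0, 0], "gripper": 0.25},
  {"linear": [0, 0, 0.3], "angular": [0, 0, 0], "gripper": 0.25},
  {"linear": [0, 0, 0.3], "angular": [0, 0, 0], "gripper": 0.25},
  {"linear": [0, 0, 0.3], "angular": [0, 0, 0], "gripper": 0.25},
  {"linear": [0, 0, 0.3], "angular": [0, 0, 0], "gripper": 0.25},
  {"linear": [0, 0, 0.3], "angular": [0, 0, 0], "gripper": 0.25},
])

```text
time: 22.13
eef_pos: [0.5978, -0.1368, 0.073]
orientation: [0.001, -0.064, 0.998, -0.0]
wrist_force: [-0.8, 0.1, -0.6]
width: 0.0272
```

```bash
python3 go.py .597 -.1367 .0625 187.3
python3 - <<'E'
from h import *
s,f=snap('scene','sc14'); crop(f,240,200,350,310,6,'sc14c')
s,f=snap('wrist','w14')
E
```

```text
t 22.13 at [ 0.5978 -0.1368  0.073 ] F [-0.8  0.1 -0.6] w 0.0272 vel 0.001
lin [-0.03  0.   -0.35] ang [0.   0.02 0.  ]
```

View pics/sc14c.png

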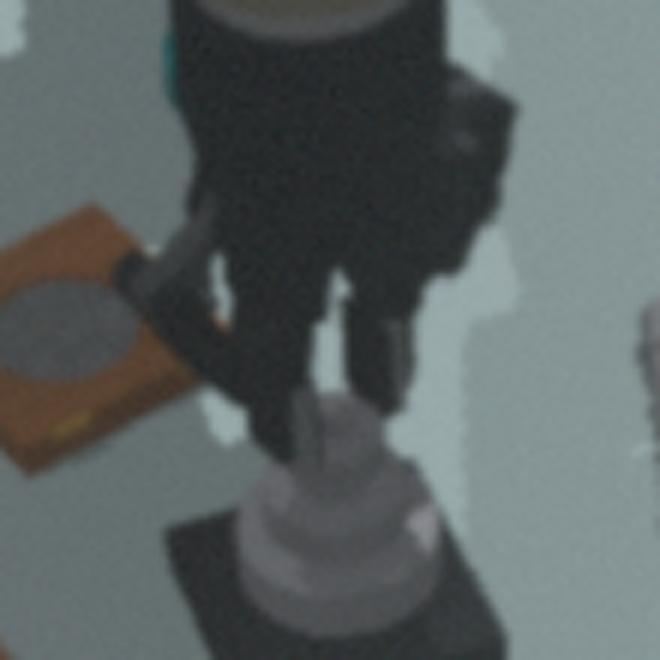

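View pics/w14.png

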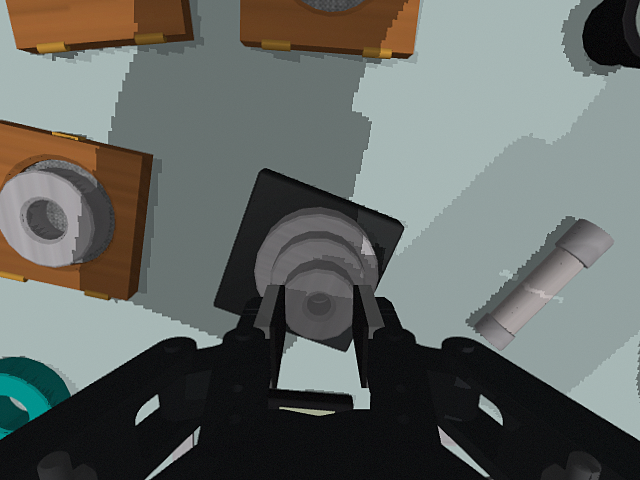

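step_arm([
  {"linear": [0, 0, 0.3], "angular": [0, 0, 0], "gripper": 0.25},
  {"linear": [0, 0, 0.8], "angular": [0, 0, 0], "gripper": 0.25},
  {"linear": [-0.2, -0.2, 1.5], "angular": [0, 0, 0], "gripper": 0.25},
  {"linear": [-0.8, -0.8, 1.8], "angular": [0, 0, 0], "gripper": 0.25},
  {"linear": [-1.6, -1.6, 1.8], "angular": [0, 0, 0], "gripper": 0.25},
  {"linear": [-2.5, -2.4, 1.8], "angular": [0, 0, 0], "gripper": 0.25},
  {"linear": [-3.4, -3.2, 1.5], "angular": [0, 0, 0], "gripper": 0.25},
  {"linear": [-4.2, -3.9, 1], "angular": [0, 0, 0], "gripper": 0.25},
  {"linear": [-4.67, -4.3, 0.5], "angular": [0, 0, 0], "gripper": 0.25},
  {"linear": [-4.67, -4.3, 0], "angular": [0, 0, 0], "gripper": 0.25},
])

```text
time: 23.07
eef_pos: [0.4556, -0.2679, 0.0733]
orientation: [0.001, -0.062, 0.998, -0.001]
wrist_force: [0.7, -0.0, -0.4]
width: 0.0273
```

```bash
python3 go.py .4576 -.2662 .016 187.3
python3 - <<'E'
from h import *
s,f=snap('wrist','w15')
s,f=snap('scene','sc15'); crop(f,140,210,260,320,6,'sc15c')
s,f=snap('side','sd15'); crop(f,210,280,330,390,6,'sd15c')
E
```

```text
t 23.07 at [ 0.4556 -0.2679  0.0733] F [ 0.7 -0.  -0.4] w 0.0273 vel 0.37
lin [ 0.07  0.06 -1.91] ang [0.01 0.02 0.03]
```

View pics/w15.png

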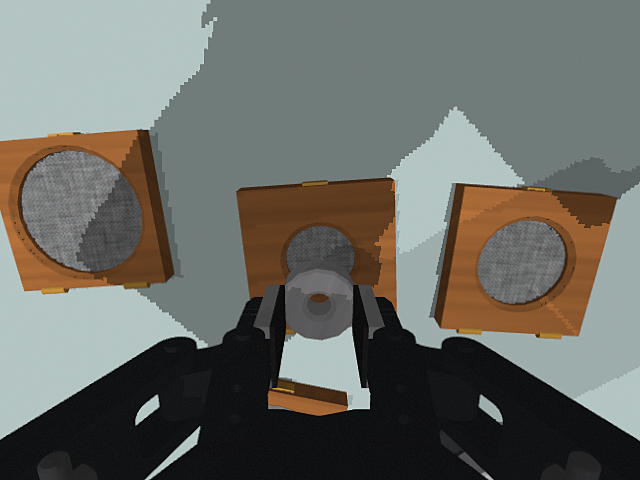

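View pics/sc15c.png

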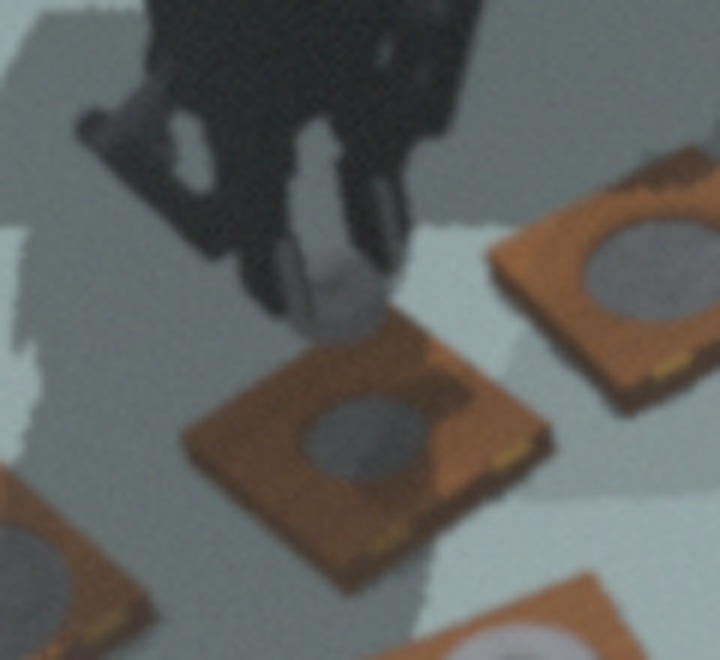

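View pics/sd15c.png

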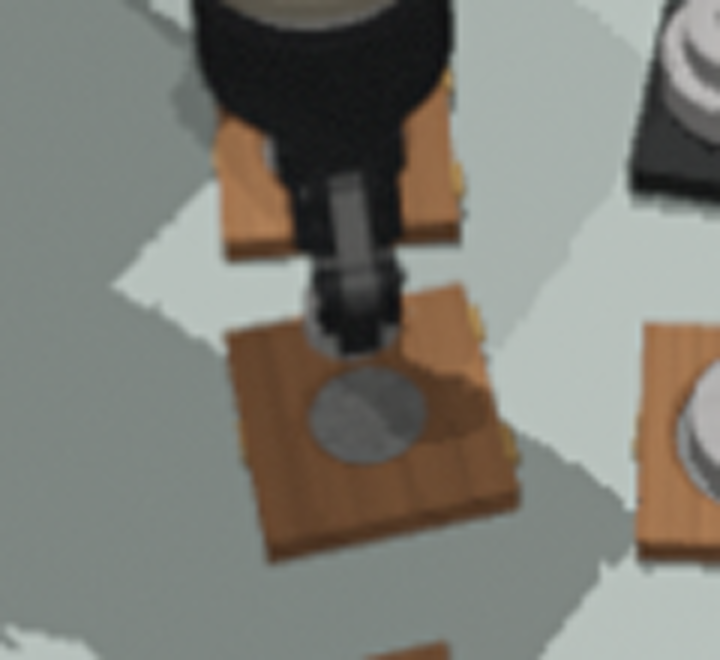

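step_arm([
  {"linear": [0.07, 0.06, 0], "angular": [0, 0, 0], "gripper": 0.25},
  {"linear": [0.07, 0.06, -0.2], "angular": [0, 0, 0], "gripper": 0.25},
  {"linear": [0.07, 0.06, -0.5], "angular": [0, 0, 0], "gripper": 0.25},
  {"linear": [0.07, 0.06, -0.9], "angular": [0, 0, 0], "gripper": 0.25},
  {"linear": [0.07, 0.06, -1.2], "angular": [0, 0, 0], "gripper": 0.25},
  {"linear": [0.07, 0.06, -1.4], "angular": [0, 0, 0], "gripper": 0.25},
  {"linear": [0.07, 0.06, -1.45], "angular": [0, 0, 0], "gripper": 0.25},
  {"linear": [0.07, 0.06, -1.45], "angular": [0, 0, 0], "gripper": 0.25},
  {"linear": [0.07, 0.06, -1.45], "angular": [0, 0, 0], "gripper": 0.25},
  {"linear": [0.07, 0.06, -1.45], "angular": [0, 0, 0], "gripper": 0.25},
])

```text
time: 24.05
eef_pos: [0.4598, -0.2641, 0.03]
orientation: [0.001, -0.063, 0.998, -0.0]
wrist_force: [0.7, -0.1, -0.6]
width: 0.0273
```

```bash
python3 go.py .4576 -.2662 .016 187.3
python3 - <<'E'
from h import *
s,f=snap('wrist','w16'); crop(f,230,180,410,390,3,'w16c')
s,f=snap('scene','sc16'); crop(f,140,210,260,320,6,'sc16c')
E
```

```text
t 24.05 at [ 0.4598 -0.2641  0.03  ] F [ 0.7 -0.1 -0.6] w 0.0273 vel 0.003
lin [-0.07 -0.07 -0.47] ang [0.   0.02 0.01]
```

View pics/w16c.png

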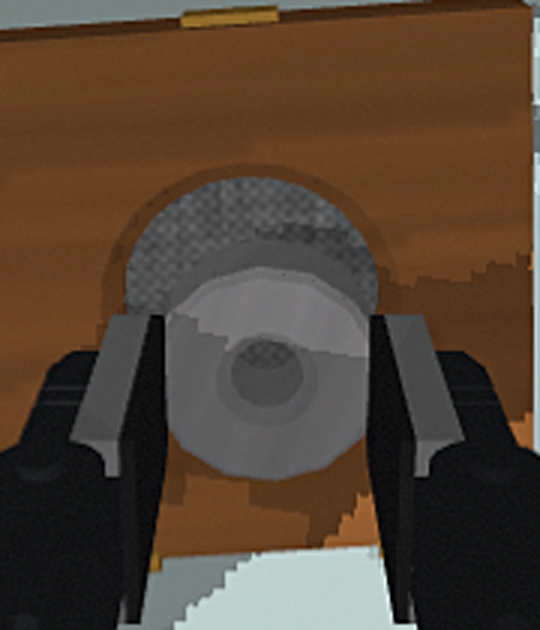

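View pics/sc16c.png

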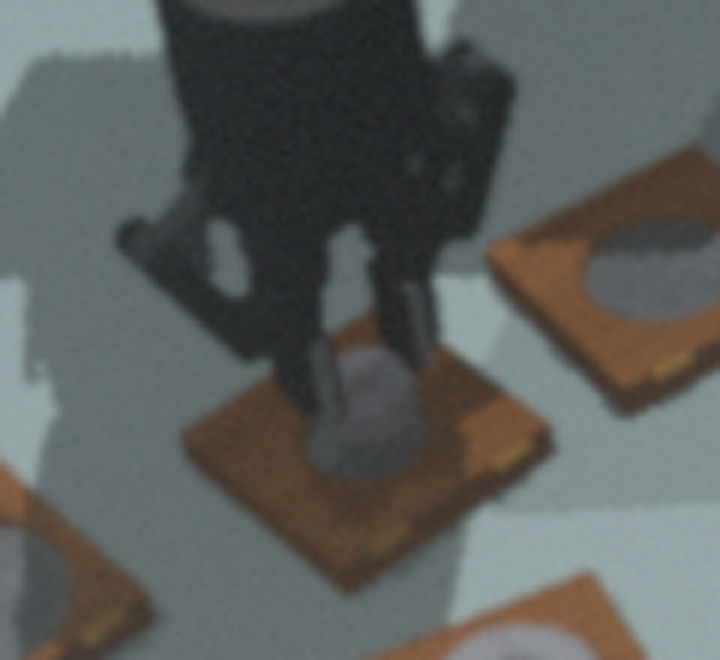

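step_arm([
  {"linear": [-0.07, -0.07, 0], "angular": [0, 0.02, 0], "gripper": 0.25},
  {"linear": [-0.07, -0.07, 0], "angular": [0, 0.02, 0], "gripper": 0.25},
  {"linear": [-0.07, -0.07, -0.1], "angular": [0, 0.02, 0], "gripper": 0.25},
  {"linear": [-0.07, -0.07, -0.2], "angular": [0, 0.02, 0], "gripper": 0.25},
  {"linear": [-0.07, -0.07, -0.3], "angular": [0, 0.02, 0], "gripper": 0.25},
  {"linear": [-0.07, -0.07, -0.38], "angular": [0, 0.02, 0], "gripper": 0.25},
  {"linear": [-0.07, -0.07, -0.43], "angular": [0, 0.02, 0], "gripper": 0.25},
  {"linear": [-0.07, -0.07, -0.45], "angular": [0, 0.02, 0], "gripper": 0.25},
  {"linear": [-0.07, -0.07, -0.45], "angular": [0, 0.02, 0], "gripper": 0.25},
  {"linear": [-0.07, -0.07, -0.45], "angular": [0, 0.02, 0], "gripper": 0.25},
])

```text
time: 24.98
eef_pos: [0.4578, -0.2663, 0.0165]
orientation: [0.0, -0.063, 0.998, -0.0]
wrist_force: [-0.3, 0.8, -0.6]
width: 0.0272
```

```bash
python3 go.py .4576 -.2662 .016 187.3
python3 - <<'E'
from h import *
s,f=snap('wrist','w17'); crop(f,230,180,410,390,3,'w17c')
s,f=snap('scene','sc17'); crop(f,140,210,260,320,6,'sc17c')
s,f=snap('side','sd17'); crop(f,210,280,330,390,6,'sd17c')
E
```

```text
t 24.98 at [ 0.4578 -0.2663  0.0165] F [-0.3  0.8 -0.6] w 0.0272 vel 0.003
lin [-0.01  0.   -0.02] ang [0.   0.   0.01]
```

View pics/w17c.png

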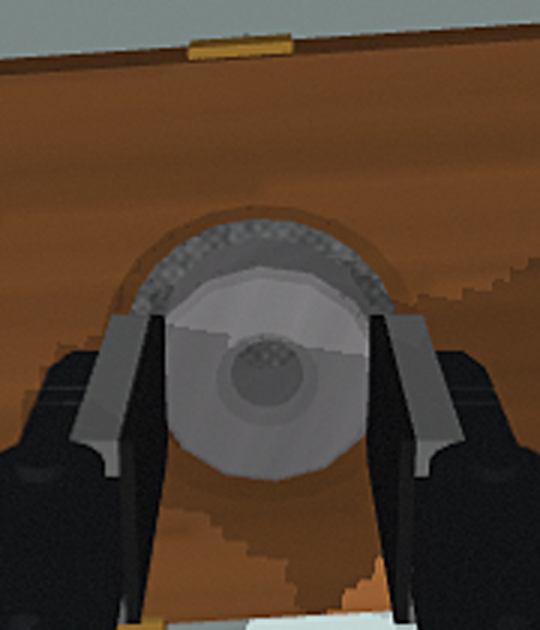

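View pics/sc17c.png

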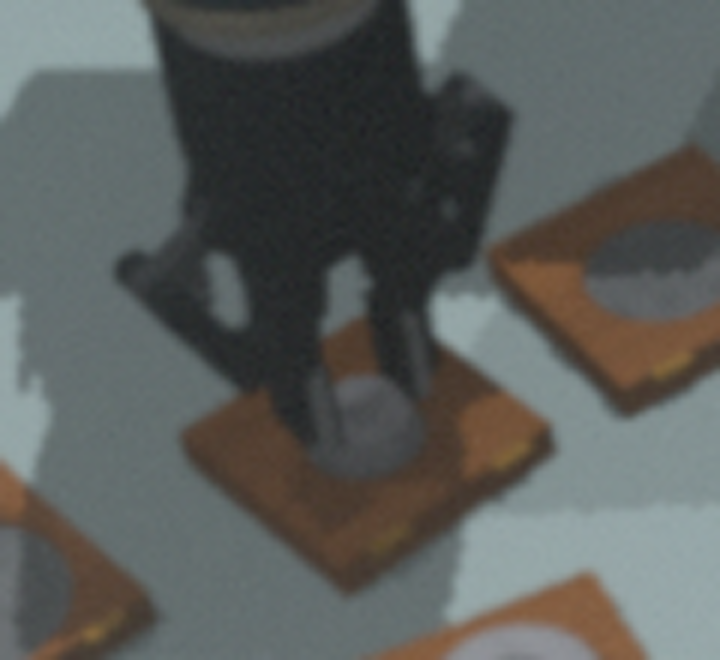

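View pics/sd17c.png

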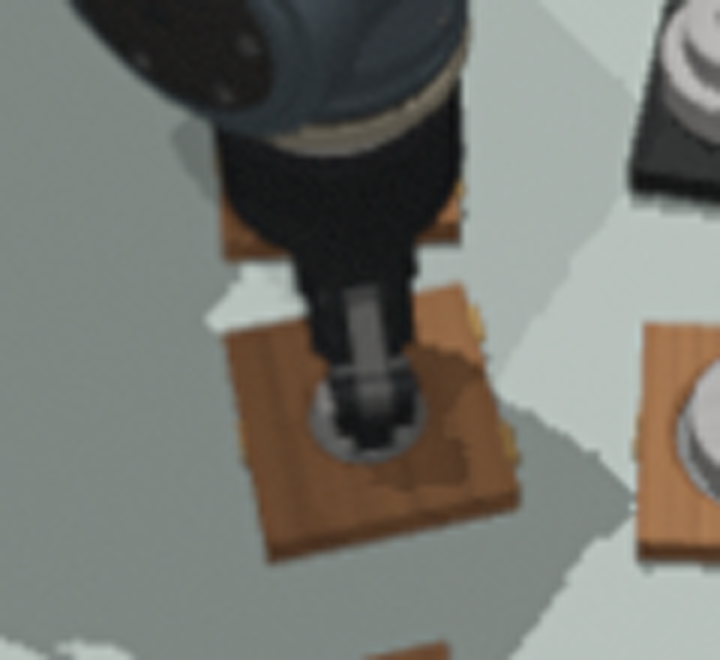

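step_arm([
  {"linear": [0, 0, -0.02], "angular": [0, 0, 0], "gripper": 0.25},
  {"linear": [0, 0, -0.04], "angular": [0, 0, 0], "gripper": 0.25},
  {"linear": [0, 0, -0.06], "angular": [0, 0, 0], "gripper": 0.25},
  {"linear": [0, 0, -0.08], "angular": [0, 0, 0], "gripper": 0.25},
  {"linear": [0, 0, -0.08], "angular": [0, 0, 0], "gripper": 0.25},
  {"linear": [0, 0, -0.08], "angular": [0, 0, 0], "gripper": 0.25},
  {"linear": [0, 0, -0.08], "angular": [0, 0, 0], "gripper": 0.25},
  {"linear": [0, 0, -0.08], "angular": [0, 0, 0], "gripper": 0.25},
  {"linear": [0, 0, -0.08], "angular": [0, 0, 0], "gripper": 0.25},
  {"linear": [0, 0, -0.08], "angular": [0, 0, 0], "gripper": 0.25},
])

```text
time: 25.97
eef_pos: [0.4579, -0.2664, 0.0159]
orientation: [0.0, -0.063, 0.998, -0.0]
wrist_force: [-8.3, 3.4, 24.5]
width: 0.027
```

step_arm([
  {"linear": [0, 0, 0], "angular": [0, 0, 0], "gripper": 0.25},
  {"linear": [0, 0, 0], "angular": [0, 0, 0], "gripper": 0.3},
  {"linear": [0, 0, 0], "angular": [0, 0, 0], "gripper": 0.4},
  {"linear": [0, 0, 0], "angular": [0, 0, 0], "gripper": 0.5},
  {"linear": [0, 0, 0], "angular": [0, 0, 0], "gripper": 0.6},
  {"linear": [0, 0, 0], "angular": [0, 0, 0], "gripper": 0.6},
  {"linear": [0, 0, 0.5], "angular": [0, 0, 0], "gripper": 0.6},
  {"linear": [0, 0, 1.4], "angular": [0, 0, 0], "gripper": 0.7},
  {"linear": [0, 0, 2.6], "angular": [0, 0, 0], "gripper": 0.7},
  {"linear": [0, 0, 3.6], "angular": [0, 0, 0], "gripper": 0.7},
])

```text
time: 26.8
eef_pos: [0.4578, -0.2663, 0.1254]
orientation: [0.0, -0.063, 0.998, -0.0]
wrist_force: [-0.2, -0.2, 0.4]
width: 0.0599
```

```bash
python3 go.py .598 -.137 .14 187.3
python3 - <<'E'
from h import *
s,f=snap('wrist','w18')
E
```

```text
t 26.8 at [ 0.4578 -0.2663  0.1254] F [-0.2 -0.2  0.4] w 0.0599 vel 0.754
lin [4.67 4.31 0.49] ang [0.   0.   0.01]
```

View pics/w18.png

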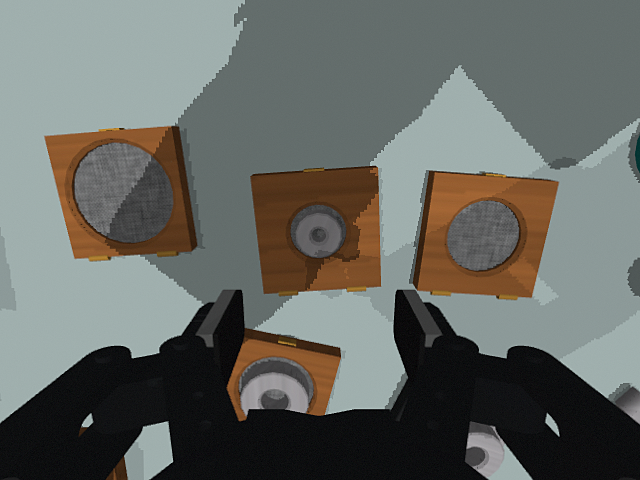

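step_arm([
  {"linear": [0.6, 0.6, 0.5], "angular": [0, 0, 0], "gripper": 0.8},
  {"linear": [1.5, 1.4, 0.6], "angular": [0, 0, 0], "gripper": 0.8},
  {"linear": [2.4, 2.2, 0.6], "angular": [0, 0, 0], "gripper": 0.8},
  {"linear": [3.3, 3.0, 0.6], "angular": [0, 0, 0], "gripper": 0.8},
  {"linear": [4.1, 3.8, 0.6], "angular": [0, 0, 0], "gripper": 0.8},
  {"linear": [4.67, 4.25, 0.3], "angular": [0, 0, 0], "gripper": 0.8},
  {"linear": [4.67, 4.25, 0], "angular": [0, 0, 0], "gripper": 0.8},
  {"linear": [4.67, 4.25, -0.4], "angular": [0, 0, 0], "gripper": 0.8},
  {"linear": [4.67, 4.25, -0.6], "angular": [0, 0, 0], "gripper": 0.8},
  {"linear": [4.67, 4.25, -0.6], "angular": [0, 0, 0], "gripper": 0.8},
])

```text
time: 27.68
eef_pos: [0.5987, -0.1408, 0.1108]
orientation: [0.002, -0.063, 0.998, -0.002]
wrist_force: [0.2, 0.2, 0.1]
width: 0.0686
```

```bash
python3 go.py .598 -.138 .0445 187.3
python3 - <<'E'
from h import *
import pickle
s,f=snap('wrist','w19'); pickle.dump(s,open('w19.pkl','wb'));crop(f,220,130,420,330,4,'w19c')
s,f=snap('scene','sc19'); crop(f,250,240,340,330,7,'sc19c')
s,f=snap('side','sd19'); crop(f,290,240,380,330,7,'sd19c')
E
```

```text
t 27.68 at [ 0.5987 -0.1408  0.1108] F [0.2 0.2 0.1] w 0.0686 vel 0.027
lin [-0.02  0.09 -2.21] ang [0.04 0.03 0.01]
```

View pics/w19c.png

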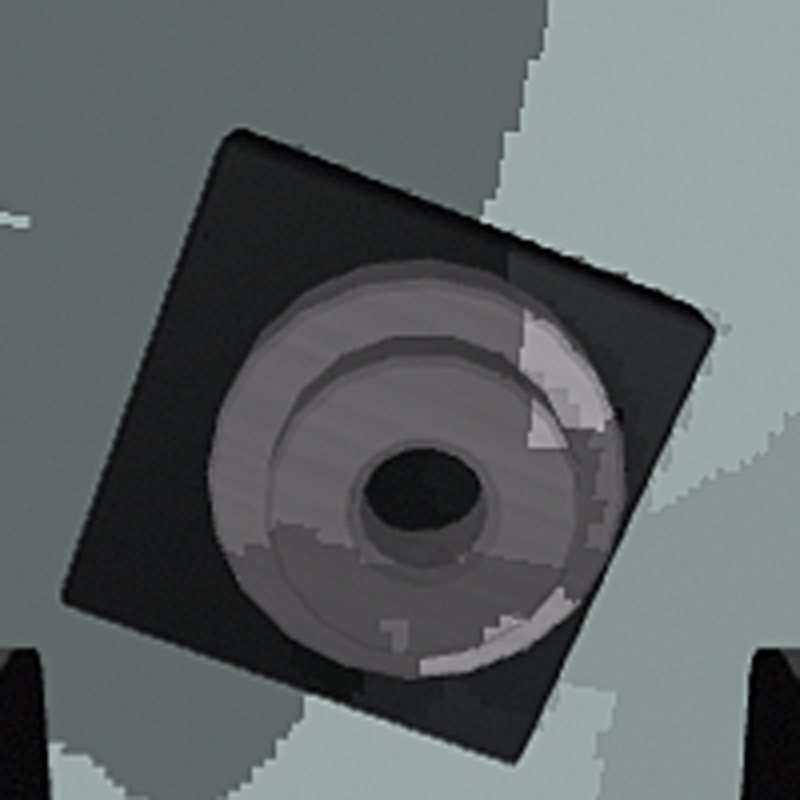

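View pics/sc19c.png

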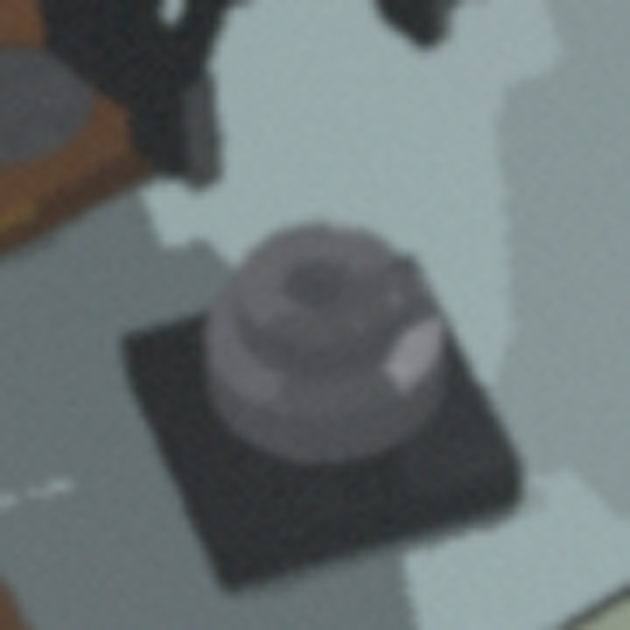

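View pics/sd19c.png

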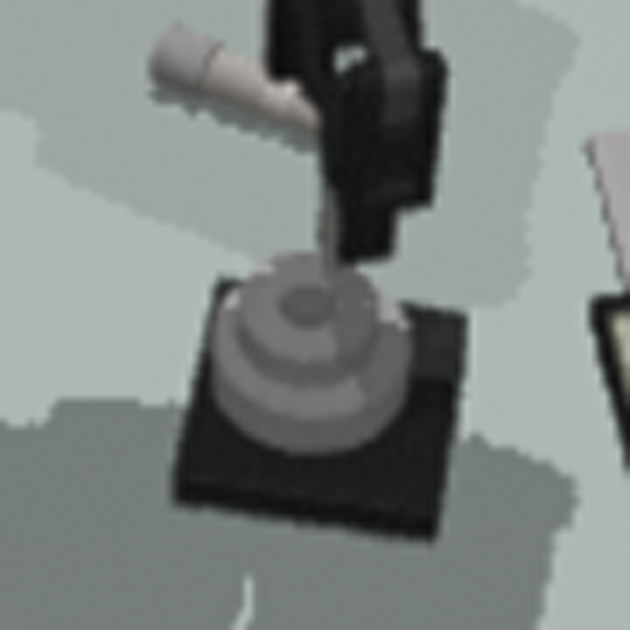

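```bash
sed -i 's/^B=.*/B=0.0/' h.py
python3 - <<'E'
from h import *
import h,pickle
np.set_printoptions(precision=4,suppress=True)
S=cam('scene');D=cam('side');w=pickle.load(open('w19.pkl','rb'))
print(tri([S,D],[(295.4,279.7),(334.3,283.3)]))
for b in (0,.01):
    h.B=b;W=cam('wrist',w); print(onplane(W,[(326,256.8)],.056),onplane(W,[(324.1,249.5)],.04))
E
```

```text
(array([ 0.5992, -0.1387,  0.0572]), [np.float64(0.043302060099919666), np.float64(0.04330206009998681)])
[[ 0.5964 -0.1368  0.056 ]] [[ 0.5973 -0.1376  0.04  ]]
[[ 0.5997 -0.1362  0.056 ]] [[ 0.6004 -0.1371  0.04  ]]
```

step_arm([
  {"linear": [-0.02, 0.11, 0], "angular": [0.04, 0.03, 0.01], "gripper": 0.8},
  {"linear": [-0.02, 0.11, 0], "angular": [0.04, 0.03, 0.01], "gripper": 0.8},
  {"linear": [-0.02, 0.11, -0.4], "angular": [0.04, 0.03, 0.01], "gripper": 0.8},
  {"linear": [-0.02, 0.11, -0.9], "angular": [0.04, 0.03, 0.01], "gripper": 0.8},
  {"linear": [-0.02, 0.11, -1.4], "angular": [0.04, 0.03, 0.01], "gripper": 0.8},
  {"linear": [-0.02, 0.11, -1.8], "angular": [0.04, 0.03, 0.01], "gripper": 0.8},
  {"linear": [-0.02, 0.11, -2.1], "angular": [0.04, 0.03, 0.01], "gripper": 0.8},
  {"linear": [-0.02, 0.11, -2.21], "angular": [0.04, 0.03, 0.01], "gripper": 0.8},
  {"linear": [-0.02, 0.11, -2.21], "angular": [0.04, 0.03, 0.01], "gripper": 0.8},
  {"linear": [-0.02, 0.11, -2.21], "angular": [0.04, 0.03, 0.01], "gripper": 0.8},
])

```text
time: 28.67
eef_pos: [0.5997, -0.1379, 0.0472]
orientation: [0.002, -0.063, 0.998, -0.001]
wrist_force: [0.9, 0.1, 0.4]
width: 0.0683
```

step_arm([
  {"linear": [0, 0, 0], "angular": [0, 0, 0], "gripper": 0.65},
  {"linear": [0, 0, 0], "angular": [0, 0, 0], "gripper": 0.6},
  {"linear": [0, 0, 0], "angular": [0, 0, 0], "gripper": 0.55},
  {"linear": [0, 0, 0], "angular": [0, 0, 0], "gripper": 0.5},
  {"linear": [0, 0, 0], "angular": [0, 0, 0], "gripper": 0.45},
  {"linear": [0, 0, 0], "angular": [0, 0, 0], "gripper": 0.4},
  {"linear": [0, 0, 0], "angular": [0, 0, 0], "gripper": 0.4},
  {"linear": [0, 0, 0], "angular": [0, 0, 0], "gripper": 0.4},
  {"linear": [0, 0, 0], "angular": [0, 0, 0], "gripper": 0.4},
  {"linear": [0, 0, 0], "angular": [0, 0, 0], "gripper": 0.4},
])

```text
time: 29.5
eef_pos: [0.6, -0.1379, 0.0483]
orientation: [0.003, -0.063, 0.998, -0.001]
wrist_force: [-3.3, 0.4, 9.6]
width: 0.0409
```

```bash
python3 go.py .598 -.138 .0445 187.3
python3 - <<'E'
from h import *
s,f=snap('wrist','w20')
s,f=snap('scene','sc20'); crop(f,240,220,350,330,6,'sc20c')
E
```

```text
t 29.5 at [ 0.6    -0.1379  0.0483] F [-3.3  0.4  9.6] w 0.0409 vel 0.002
lin [-0.07 -0.   -0.13] ang [0.01 0.05 0.  ]
```

View pics/w20.png

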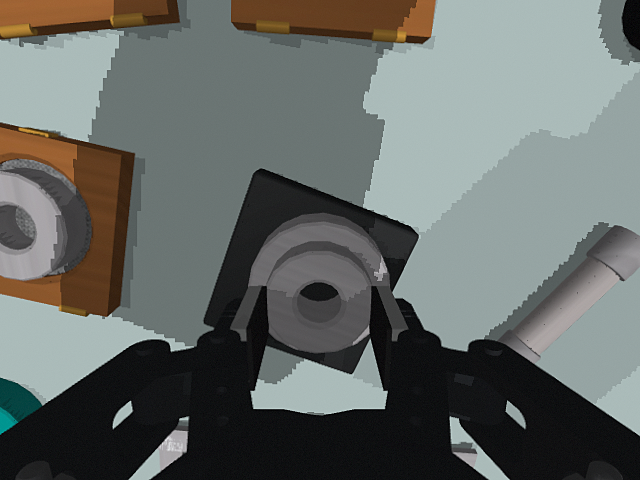

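View pics/sc20c.png

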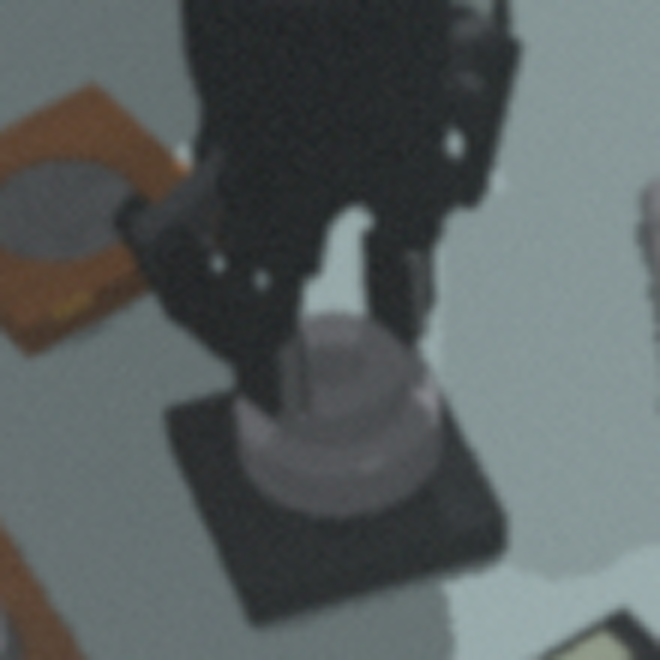

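step_arm([
  {"linear": [0, 0, 0], "angular": [0, 0, 0], "gripper": 0.65},
  {"linear": [0, 0, 0], "angular": [0, 0, 0], "gripper": 0.65},
  {"linear": [0, 0, 0], "angular": [0, 0, 0], "gripper": 0.65},
  {"linear": [-0.04, 0, -0.1], "angular": [0.01, 0.05, 0], "gripper": 0.65},
  {"linear": [-0.04, 0, -0.16], "angular": [0.01, 0.05, 0], "gripper": 0.65},
  {"linear": [-0.04, 0, -0.16], "angular": [0.01, 0.05, 0], "gripper": 0.65},
  {"linear": [-0.04, 0, -0.16], "angular": [0.01, 0.05, 0], "gripper": 0.65},
  {"linear": [-0.04, 0, -0.16], "angular": [0.01, 0.05, 0], "gripper": 0.6},
  {"linear": [-0.04, 0, -0.16], "angular": [0.01, 0.05, 0], "gripper": 0.55},
  {"linear": [-0.04, 0, -0.16], "angular": [0.01, 0.05, 0], "gripper": 0.5},
])

```text
time: 30.43
eef_pos: [0.5989, -0.138, 0.0438]
orientation: [0.0, -0.063, 0.998, -0.0]
wrist_force: [-0.0, -1.0, 1.4]
width: 0.0435
```

step_arm([
  {"linear": [0, 0, 0], "angular": [0, 0, 0], "gripper": 0.45},
  {"linear": [0, 0, 0], "angular": [0, 0, 0], "gripper": 0.4},
  {"linear": [0, 0, 0], "angular": [0, 0, 0], "gripper": 0.4},
  {"linear": [0, 0, 0], "angular": [0, 0, 0], "gripper": 0.4},
  {"linear": [0, 0, 0], "angular": [0, 0, 0], "gripper": 0.4},
  {"linear": [0, 0, 0], "angular": [0, 0, 0], "gripper": 0.4},
  {"linear": [0, 0, 0], "angular": [0, 0, 0], "gripper": 0.4},
  {"linear": [0, 0, 0], "angular": [0, 0, 0], "gripper": 0.4},
  {"linear": [0, 0, 0], "angular": [0, 0, 0], "gripper": 0.4},
  {"linear": [0, 0, 0], "angular": [0, 0, 0], "gripper": 0.4},
])

```text
time: 31.27
eef_pos: [0.599, -0.138, 0.044]
orientation: [0.0, -0.063, 0.998, -0.0]
wrist_force: [-1.5, -0.1, 5.4]
width: 0.0424
```

step_arm([
  {"linear": [0, 0, 0.05], "angular": [0, 0, 0], "gripper": 0.4},
  {"linear": [0, 0, 0.1], "angular": [0, 0, 0], "gripper": 0.4},
  {"linear": [0, 0, 0.15], "angular": [0, 0, 0], "gripper": 0.4},
  {"linear": [0, 0, 0.2], "angular": [0, 0, 0], "gripper": 0.4},
  {"linear": [0, 0, 0.25], "angular": [0, 0, 0], "gripper": 0.4},
  {"linear": [0, 0, 0.3], "angular": [0, 0, 0], "gripper": 0.4},
  {"linear": [0, 0, 0.3], "angular": [0, 0, 0], "gripper": 0.4},
  {"linear": [0, 0, 0.3], "angular": [0, 0, 0], "gripper": 0.4},
  {"linear": [0, 0, 0.3], "angular": [0, 0, 0], "gripper": 0.4},
  {"linear": [0, 0, 0.3], "angular": [0, 0, 0], "gripper": 0.4},
])

```text
time: 32.1
eef_pos: [0.5989, -0.1381, 0.0529]
orientation: [0.0, -0.063, 0.998, -0.0]
wrist_force: [-0.1, -0.0, -2.0]
width: 0.0422
```

```bash
python3 go.py .4465 -.1483 .013 187.3
python3 - <<'E'
from h import *
s,f=snap('wrist','w21')
s,f=snap('scene','sc21'); crop(f,240,220,350,330,6,'sc21c')
E
```

```text
t 32.1 at [ 0.5989 -0.1381  0.0529] F [-0.1 -0.  -2. ] w 0.0422 vel 0.001
lin [-5.08 -0.34 -1.33] ang [0.01 0.   0.  ]
```

View pics/w21.png

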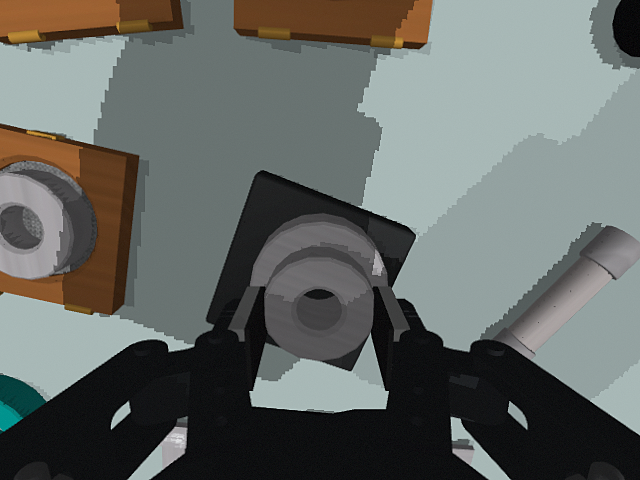

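View pics/sc21c.png

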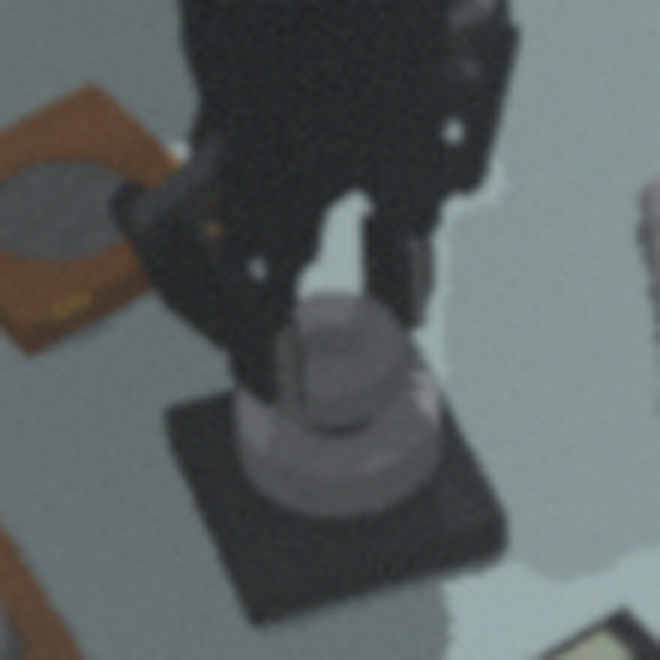

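Run:
```python
from h import *
s=read_state();T=q2R(s['orientation'])
for h_,row in ((.006,304),(.012,309.5),(.0151,313)):
    for x in (0,-.003):
        print(h_,x,proj(cam('wrist',s),s['eef_pos']+T@np.array([x,0,-h_]))[0],'seen',row)
```

```text
0.006 0 [317.43167098 309.20979156] seen 304
0.006 -0.003 [317.44334493 315.97004612] seen 304
0.012 0 [317.38613996 316.16119052] seen 309.5
0.012 -0.003 [317.39854494 323.14331328] seen 309.5
0.0151 0 [317.3612023  319.96929912] seen 313
0.0151 -0.003 [317.374017   327.07149952] seen 313
```

step_arm([
  {"linear": [0, 0, 0.3], "angular": [0, 0, 0], "gripper": 0.4},
  {"linear": [0, 0, 0.8], "angular": [0, 0, 0], "gripper": 0.4},
  {"linear": [-0.3, 0, 1.3], "angular": [0, 0, 0], "gripper": 0.4},
  {"linear": [-1.0, -0.1, 1.6], "angular": [0, 0, 0], "gripper": 0.4},
  {"linear": [-2.0, -0.2, 1.6], "angular": [0, 0, 0], "gripper": 0.4},
  {"linear": [-3.0, -0.25, 1.6], "angular": [0, 0, 0], "gripper": 0.4},
  {"linear": [-3.9, -0.3, 1.4], "angular": [0, 0, 0], "gripper": 0.4},
  {"linear": [-4.7, -0.34, 0.9], "angular": [0, 0, 0], "gripper": 0.4},
  {"linear": [-5.08, -0.34, 0.4], "angular": [0, 0, 0], "gripper": 0.4},
  {"linear": [-5.08, -0.34, 0], "angular": [0, 0, 0], "gripper": 0.4},
])

```text
time: 33.03
eef_pos: [0.4442, -0.148, 0.0529]
orientation: [-0.0, -0.063, 0.998, -0.0]
wrist_force: [0.5, -0.1, -1.4]
width: 0.0421
```

step_arm([
  {"linear": [0, 0, 0], "angular": [0, 0, 0], "gripper": 0.4},
  {"linear": [0, 0, 0], "angular": [0, 0, 0], "gripper": 0.4},
  {"linear": [0, 0, 0], "angular": [0, 0, 0], "gripper": 0.4},
  {"linear": [0, 0, 0], "angular": [0, 0, 0], "gripper": 0.4},
  {"linear": [0, 0, 0], "angular": [0, 0, 0], "gripper": 0.4},
  {"linear": [0, 0, 0], "angular": [0, 0, 0], "gripper": 0.4},
  {"linear": [0, 0, 0], "angular": [0, 0, 0], "gripper": 0.4},
  {"linear": [0, 0, 0], "angular": [0, 0, 0], "gripper": 0.4},
  {"linear": [0, 0, 0], "angular": [0, 0, 0], "gripper": 0.4},
  {"linear": [0, 0, 0], "angular": [0, 0, 0], "gripper": 0.4},
])

```text
time: 33.87
eef_pos: [0.4442, -0.148, 0.0529]
orientation: [-0.0, -0.063, 0.998, 0.0]
wrist_force: [-0.9, -0.2, -1.8]
width: 0.0425
```

```bash
python3 go.py .4465 -.1485 .0125 187.3
python3 - <<'E'
from h import *
s,f=snap('wrist','w22')
E
```

```text
t 33.87 at [ 0.4442 -0.148   0.0529] F [-0.9 -0.2 -1.8] w 0.0425 vel 0.002
lin [ 0.08 -0.02 -1.35] ang [ 0.   -0.01  0.01]
```

View pics/w22.png

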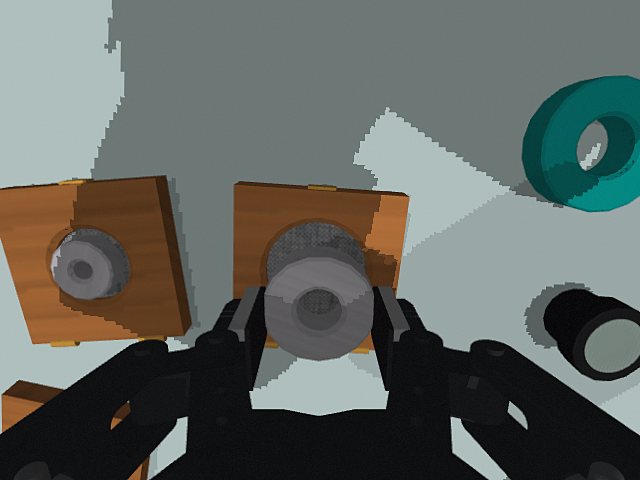

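step_arm([
  {"linear": [0.08, -0.03, 0], "angular": [0, 0, 0], "gripper": 0.4},
  {"linear": [0.08, -0.03, -0.2], "angular": [0, 0, 0], "gripper": 0.4},
  {"linear": [0.08, -0.03, -0.5], "angular": [0, 0, 0], "gripper": 0.4},
  {"linear": [0.08, -0.03, -0.8], "angular": [0, 0, 0], "gripper": 0.4},
  {"linear": [0.08, -0.03, -1.0], "angular": [0, 0, 0], "gripper": 0.4},
  {"linear": [0.08, -0.03, -1.15], "angular": [0, 0, 0], "gripper": 0.4},
  {"linear": [0.08, -0.03, -1.22], "angular": [0, 0, 0], "gripper": 0.4},
  {"linear": [0.08, -0.03, -1.26], "angular": [0, 0, 0], "gripper": 0.4},
  {"linear": [0.08, -0.03, -1.3], "angular": [0, 0, 0], "gripper": 0.4},
  {"linear": [0.08, -0.03, -1.3], "angular": [0, 0, 0], "gripper": 0.4},
])

```text
time: 34.75
eef_pos: [0.4467, -0.149, 0.0139]
orientation: [-0.0, -0.063, 0.998, -0.0]
wrist_force: [0.6, 1.3, -2.2]
width: 0.0423
```

```bash
python3 go.py .4465 -.1485 .0125 187.3
python3 - <<'E'
from h import *
s,f=snap('wrist','w23'); crop(f,220,180,420,390,3,'w23c')
s,f=snap('scene','sc23'); crop(f,190,190,300,300,6,'sc23c')
E
```

```text
t 34.75 at [ 0.4467 -0.149   0.0139] F [ 0.6  1.3 -2.2] w 0.0423 vel 0.008
lin [-0.01  0.02 -0.05] ang [ 0.   -0.01  0.01]
```

View pics/w23c.png

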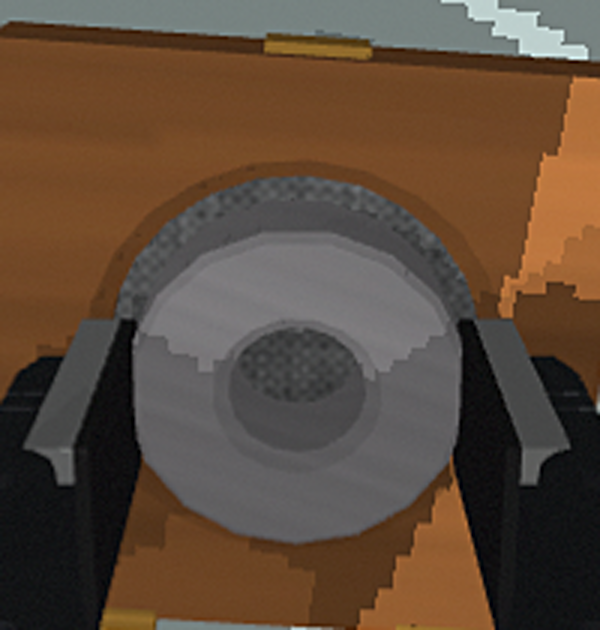

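View pics/sc23c.png

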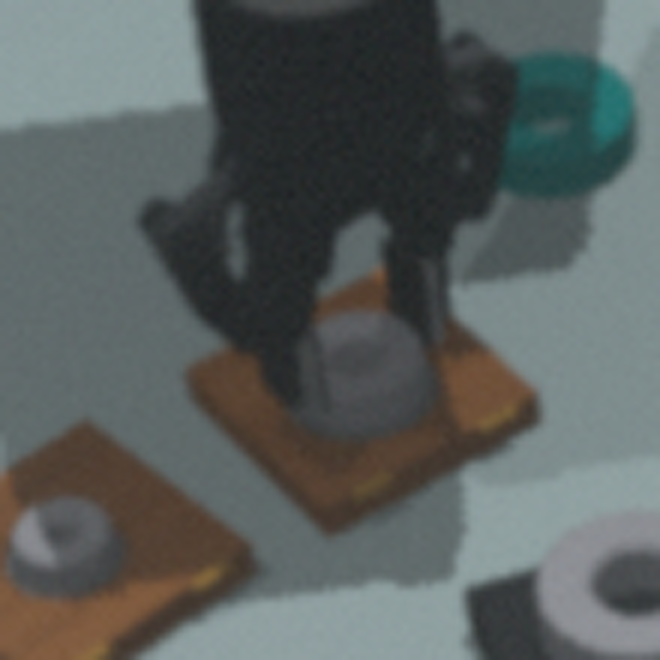

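Centred on the recess; last 2 mm to contact, then release and lift.

step_arm([
  {"linear": [0, 0, -0.02], "angular": [0, 0, 0], "gripper": 0.4},
  {"linear": [0, 0, -0.04], "angular": [0, 0, 0], "gripper": 0.4},
  {"linear": [0, 0, -0.06], "angular": [0, 0, 0], "gripper": 0.4},
  {"linear": [0, 0, -0.07], "angular": [0, 0, 0], "gripper": 0.4},
  {"linear": [0, 0, -0.07], "angular": [0, 0, 0], "gripper": 0.4},
  {"linear": [0, 0, -0.07], "angular": [0, 0, 0], "gripper": 0.4},
  {"linear": [0, 0, -0.07], "angular": [0, 0, 0], "gripper": 0.4},
  {"linear": [0, 0, -0.07], "angular": [0, 0, 0], "gripper": 0.4},
  {"linear": [0, 0, -0.07], "angular": [0, 0, 0], "gripper": 0.4},
  {"linear": [0, 0, -0.07], "angular": [0, 0, 0], "gripper": 0.4},
])

```text
time: 35.68
eef_pos: [0.4468, -0.149, 0.012]
orientation: [-0.0, -0.063, 0.998, -0.0]
wrist_force: [-1.0, 0.2, 0.7]
width: 0.0424
```

step_arm([
  {"linear": [0, 0, 0], "angular": [0, 0, 0], "gripper": 0.45},
  {"linear": [0, 0, 0], "angular": [0, 0, 0], "gripper": 0.5},
  {"linear": [0, 0, 0], "angular": [0, 0, 0], "gripper": 0.6},
  {"linear": [0, 0, 0], "angular": [0, 0, 0], "gripper": 0.7},
  {"linear": [0, 0, 0], "angular": [0, 0, 0], "gripper": 0.7},
  {"linear": [0, 0, 0], "angular": [0, 0, 0], "gripper": 0.7},
  {"linear": [0, 0, 0.5], "angular": [0, 0, 0], "gripper": 0.7},
  {"linear": [0, 0, 1.4], "angular": [0, 0, 0], "gripper": 0.8},
  {"linear": [0, 0, 2.6], "angular": [0, 0, 0], "gripper": 0.9},
  {"linear": [0, 0, 3.6], "angular": [0, 0, 0], "gripper": 1},
])

```text
time: 36.52
eef_pos: [0.4466, -0.1489, 0.1217]
orientation: [-0.0, -0.063, 0.998, -0.0]
wrist_force: [0.0, -0.2, 0.2]
width: 0.0851
```

```bash
python3 go.py .5985 -.138 .08 187.3
python3 - <<'E'
from h import *
s,f=snap('wrist','w24')
E
```

```text
t 36.52 at [ 0.4466 -0.1489  0.1217] F [ 0.  -0.2  0.2] w 0.0851 vel 0.836
lin [ 5.06  0.36 -1.39] ang [ 0.   -0.01  0.01]
```

View pics/w24.png

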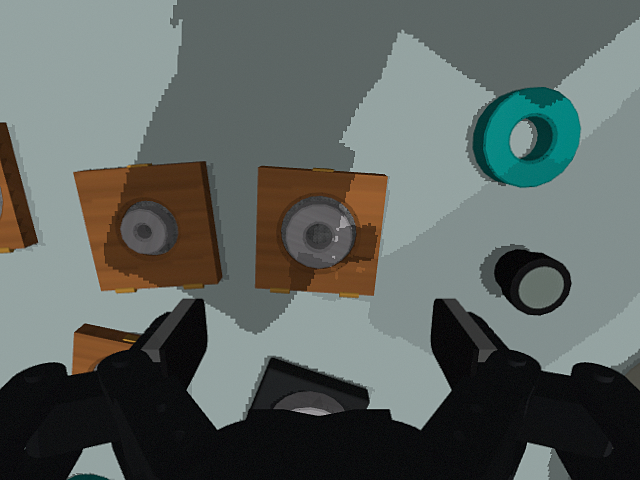

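step_arm([
  {"linear": [0.6, 0, 0.4], "angular": [0, 0, 0], "gripper": 1},
  {"linear": [1.6, 0.1, 0.4], "angular": [0, 0, 0], "gripper": 1},
  {"linear": [2.7, 0.2, 0.3], "angular": [0, 0, 0], "gripper": 1},
  {"linear": [3.7, 0.3, 0.2], "angular": [0, 0, 0], "gripper": 1},
  {"linear": [4.6, 0.36, 0], "angular": [0, 0, 0], "gripper": 1},
  {"linear": [5.06, 0.36, -0.4], "angular": [0, 0, 0], "gripper": 1},
  {"linear": [5.06, 0.36, -0.8], "angular": [0, 0, 0], "gripper": 1},
  {"linear": [5.06, 0.36, -1.2], "angular": [0, 0, 0], "gripper": 1},
  {"linear": [5.06, 0.36, -1.4], "angular": [0, 0, 0], "gripper": 1},
  {"linear": [5.06, 0.36, -1.4], "angular": [0, 0, 0], "gripper": 1},
])

```text
time: 37.4
eef_pos: [0.5991, -0.139, 0.0829]
orientation: [0.001, -0.063, 0.998, -0.001]
wrist_force: [-0.8, -0.1, -0.4]
width: 0.0853
```

```bash
python3 - <<'E'
from h import *
import pickle
s,f=snap('wrist','w25'); pickle.dump(s,open('w25.pkl','wb'))
s,f=snap('scene','sc25'); crop(f,250,240,340,330,7,'sc25c')
s,f=snap('side','sd25'); crop(f,290,240,380,330,7,'sd25c')
E
python3 go.py .5985 -.138 .0215 187.3
```

```text
t 37.55 at [ 0.6007 -0.1394  0.0853] F [-0.1 -0.9  0.2] w 0.0853 vel 0.01
lin [-0.07  0.05 -2.13] ang [0.03 0.06 0.01]
```

View pics/w25.png

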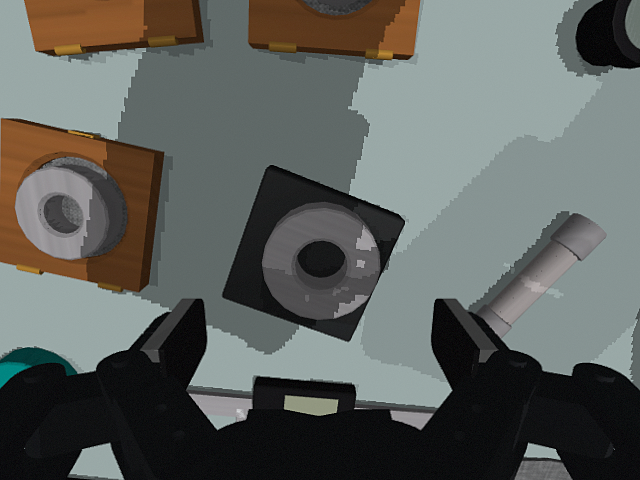

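View pics/sc25c.png

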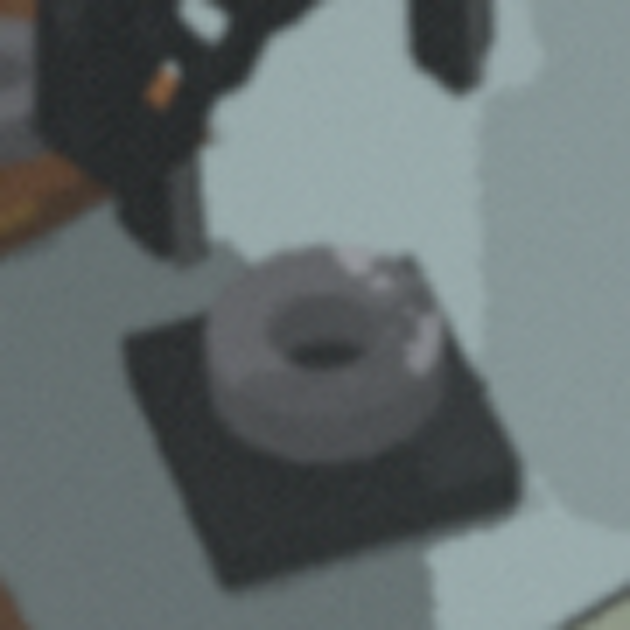

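View pics/sd25c.png

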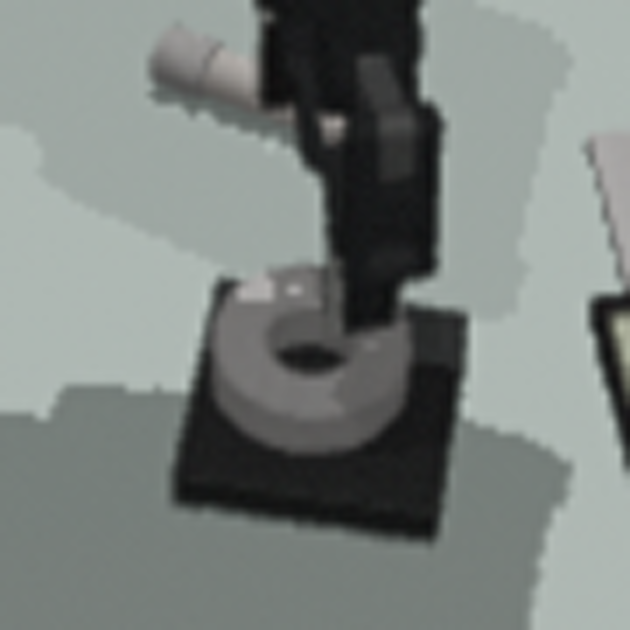

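Run:
```python
from h import *
import pickle
np.set_printoptions(precision=4,suppress=True)
print(tri([cam('scene'),cam('side')],[(296.1,287.3),(334.6,288.3)]))
print(onplane(cam('wrist',pickle.load(open('w25.pkl','rb'))),[(322,261)],.04))
```

```text
(array([ 0.6008, -0.1388,  0.0395]), [np.float64(0.5165655199706922), np.float64(0.5165655199707913)])
[[ 0.5954 -0.1373  0.04  ]]
```

step_arm([
  {"linear": [-0.05, 0.05, 0], "angular": [0.03, 0.06, 0.01], "gripper": 1},
  {"linear": [-0.05, 0.05, 0], "angular": [0.03, 0.06, 0.01], "gripper": 1},
  {"linear": [-0.05, 0.05, -0.4], "angular": [0.03, 0.06, 0.01], "gripper": 1},
  {"linear": [-0.05, 0.05, -0.9], "angular": [0.03, 0.06, 0.01], "gripper": 1},
  {"linear": [-0.05, 0.05, -1.4], "angular": [0.03, 0.06, 0.01], "gripper": 1},
  {"linear": [-0.05, 0.05, -1.8], "angular": [0.03, 0.06, 0.01], "gripper": 1},
  {"linear": [-0.05, 0.05, -2.05], "angular": [0.03, 0.06, 0.01], "gripper": 1},
  {"linear": [-0.05, 0.05, -2.13], "angular": [0.03, 0.06, 0.01], "gripper": 1},
  {"linear": [-0.05, 0.05, -2.13], "angular": [0.03, 0.06, 0.01], "gripper": 1},
  {"linear": [-0.05, 0.05, -2.13], "angular": [0.03, 0.06, 0.01], "gripper": 1},
])

```text
time: 38.38
eef_pos: [0.5996, -0.138, 0.0218]
orientation: [0.001, -0.063, 0.998, -0.0]
wrist_force: [0.2, 0.3, 0.5]
width: 0.0852
```

step_arm([
  {"linear": [0, 0, 0], "angular": [0, 0, 0], "gripper": 0.9},
  {"linear": [0, 0, 0], "angular": [0, 0, 0], "gripper": 0.8},
  {"linear": [0, 0, 0], "angular": [0, 0, 0], "gripper": 0.75},
  {"linear": [0, 0, 0], "angular": [0, 0, 0], "gripper": 0.7},
  {"linear": [0, 0, 0], "angular": [0, 0, 0], "gripper": 0.65},
  {"linear": [0, 0, 0], "angular": [0, 0, 0], "gripper": 0.6},
  {"linear": [0, 0, 0], "angular": [0, 0, 0], "gripper": 0.6},
  {"linear": [0, 0, 0], "angular": [0, 0, 0], "gripper": 0.6},
  {"linear": [0, 0, 0], "angular": [0, 0, 0], "gripper": 0.6},
  {"linear": [0, 0, 0], "angular": [0, 0, 0], "gripper": 0.6},
], grip_force=60)

```text
time: 39.22
eef_pos: [0.5999, -0.138, 0.023]
orientation: [0.001, -0.064, 0.998, -0.0]
wrist_force: [-3.8, 1.6, 10.7]
width: 0.0606
```

```bash
python3 - <<'E'
from h import *
s,f=snap('wrist','w26')
s,f=snap('scene','sc26'); crop(f,240,220,350,330,6,'sc26c')
E
python3 go.py .5985 -.138 .0215 187.3
```

```text
t 39.32 at [ 0.5999 -0.138   0.023 ] F [-3.1  2.5 10.4] w 0.06 vel 0.001
lin [-0.05  0.   -0.05] ang [0.01 0.02 0.  ]
```

View pics/w26.png

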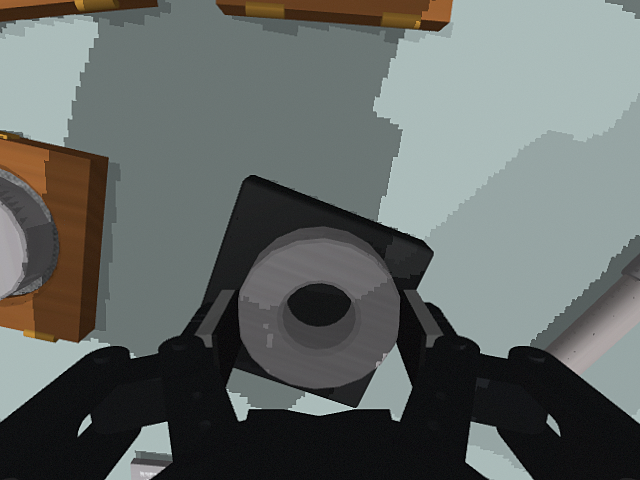

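View pics/sc26c.png

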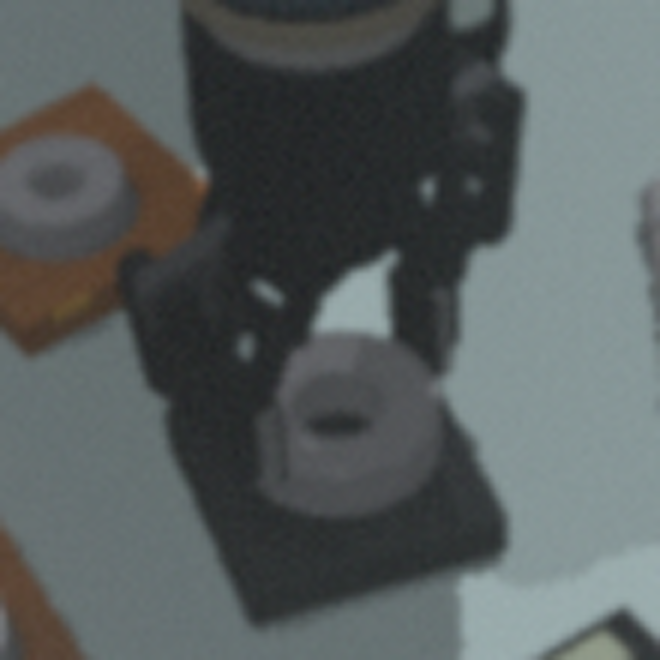

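step_arm([
  {"linear": [0, 0, 0.05], "angular": [0, 0, 0], "gripper": 0.6},
  {"linear": [0, 0, 0.15], "angular": [0, 0, 0], "gripper": 0.6},
  {"linear": [0, 0, 0.3], "angular": [0, 0, 0], "gripper": 0.6},
  {"linear": [0, 0, 0.5], "angular": [0, 0, 0], "gripper": 0.6},
  {"linear": [0, 0, 0.8], "angular": [0, 0, 0], "gripper": 0.6},
  {"linear": [0, 0, 1.3], "angular": [0, 0, 0], "gripper": 0.6},
  {"linear": [0, 0, 1.8], "angular": [0, 0, 0], "gripper": 0.6},
  {"linear": [0, 0, 2.3], "angular": [0, 0, 0], "gripper": 0.6},
  {"linear": [0, 0, 2.7], "angular": [0, 0, 0], "gripper": 0.6},
  {"linear": [0, 0, 2.8], "angular": [0, 0, 0], "gripper": 0.6},
])

```text
time: 40.15
eef_pos: [0.6008, -0.1383, 0.1096]
orientation: [0.003, -0.064, 0.998, -0.001]
wrist_force: [0.8, 0.0, -2.8]
width: 0.0602
```

step_arm([
  {"linear": [-0.2, -0.4, 0], "angular": [0, 0, 0], "gripper": 0.6},
  {"linear": [-0.6, -1.1, 0], "angular": [0, 0, 0], "gripper": 0.6},
  {"linear": [-1.2, -2.1, 0], "angular": [0, 0, 0], "gripper": 0.6},
  {"linear": [-1.8, -3.2, 0], "angular": [0, 0, 0], "gripper": 0.6},
  {"linear": [-2.5, -4.3, 0], "angular": [0, 0, 0], "gripper": 0.6},
  {"linear": [-3.1, -5.4, 0], "angular": [0, 0, 0], "gripper": 0.6},
  {"linear": [-3.7, -6.5, 0], "angular": [0, 0, 0], "gripper": 0.6},
  {"linear": [-4.3, -7.5, 0], "angular": [0, 0, 0], "gripper": 0.6},
  {"linear": [-4.8, -8.4, 0], "angular": [0, 0, 0], "gripper": 0.6},
  {"linear": [-5.06, -8.88, 0], "angular": [0, 0, 0], "gripper": 0.6},
])

```text
time: 40.98
eef_pos: [0.4464, -0.4077, 0.1091]
orientation: [0.002, -0.062, 0.998, -0.001]
wrist_force: [0.3, 0.1, -3.7]
width: 0.0603
```

```bash
python3 go.py .448 -.4043 .05 187.3
```

```text
t 40.98 at [ 0.4464 -0.4077  0.1091] F [ 0.3  0.1 -3.7] w 0.0603 vel 0.273
lin [ 0.05  0.11 -1.97] ang [0.02 0.04 0.03]
```

step_arm([
  {"linear": [0.05, 0.11, 0], "angular": [0.02, 0.04, 0.03], "gripper": 0.6},
  {"linear": [0.05, 0.11, 0], "angular": [0.02, 0.04, 0.03], "gripper": 0.6},
  {"linear": [0.05, 0.11, -0.2], "angular": [0.02, 0.04, 0.03], "gripper": 0.6},
  {"linear": [0.05, 0.11, -0.6], "angular": [0.02, 0.04, 0.03], "gripper": 0.6},
  {"linear": [0.05, 0.11, -1.1], "angular": [0.02, 0.04, 0.03], "gripper": 0.6},
  {"linear": [0.05, 0.11, -1.5], "angular": [0.02, 0.04, 0.03], "gripper": 0.6},
  {"linear": [0.05, 0.11, -1.8], "angular": [0.02, 0.04, 0.03], "gripper": 0.6},
  {"linear": [0.05, 0.11, -1.97], "angular": [0.02, 0.04, 0.03], "gripper": 0.6},
  {"linear": [0.05, 0.11, -1.97], "angular": [0.02, 0.04, 0.03], "gripper": 0.6},
  {"linear": [0.05, 0.11, -1.97], "angular": [0.02, 0.04, 0.03], "gripper": 0.6},
])

```text
time: 41.82
eef_pos: [0.448, -0.4043, 0.0499]
orientation: [0.0, -0.064, 0.998, 0.0]
wrist_force: [-0.2, -0.3, -3.0]
width: 0.0604
```

```bash
python3 go.py .448 -.4043 .0125 187.3
python3 - <<'E'
from h import *
s,f=snap('wrist','w27')
s,f=snap('side','sd27'); crop(f,210,340,330,450,6,'sd27c')
E
```

```text
t 41.82 at [ 0.448  -0.4043  0.0499] F [-0.2 -0.3 -3. ] w 0.0604 vel 0.016
lin [-0.    0.   -1.25] ang [-0.    0.   -0.01]
```

View pics/w27.png

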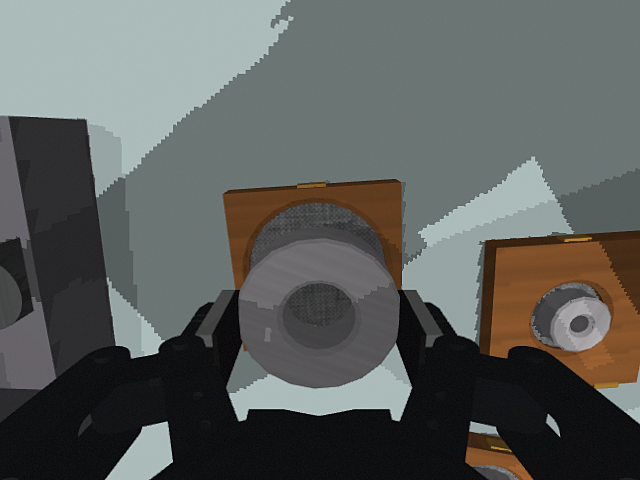

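View pics/sd27c.png

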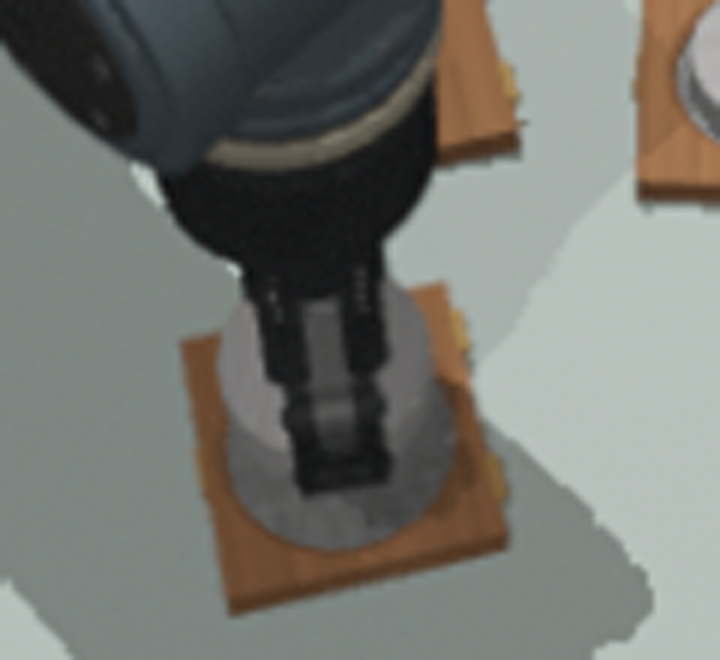

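step_arm([
  {"linear": [0, 0, -0.1], "angular": [0, 0, 0], "gripper": 0.6},
  {"linear": [0, 0, -0.3], "angular": [0, 0, 0], "gripper": 0.6},
  {"linear": [0, 0, -0.6], "angular": [0, 0, 0], "gripper": 0.6},
  {"linear": [0, 0, -0.85], "angular": [0, 0, 0], "gripper": 0.6},
  {"linear": [0, 0, -1.0], "angular": [0, 0, 0], "gripper": 0.6},
  {"linear": [0, 0, -1.1], "angular": [0, 0, 0], "gripper": 0.6},
  {"linear": [0, 0, -1.17], "angular": [0, 0, 0], "gripper": 0.6},
  {"linear": [0, 0, -1.22], "angular": [0, 0, 0], "gripper": 0.6},
  {"linear": [0, 0, -1.22], "angular": [0, 0, 0], "gripper": 0.6},
  {"linear": [0, 0, -1.22], "angular": [0, 0, 0], "gripper": 0.6},
])

```text
time: 42.75
eef_pos: [0.4483, -0.4048, 0.0142]
orientation: [0.001, -0.064, 0.998, -0.0]
wrist_force: [0.2, 0.1, -3.7]
width: 0.0605
```

```bash
python3 go.py .448 -.4043 .011 187.3
python3 - <<'E'
from h import *
s,f=snap('wrist','w28'); crop(f,210,180,430,400,3,'w28c')
E
```

```text
t 42.75 at [ 0.4483 -0.4048  0.0142] F [ 0.2  0.1 -3.7] w 0.0605 vel 0.004
lin [-0.01  0.02 -0.11] ang [ 0.01  0.01 -0.01]
```

View pics/w28c.png

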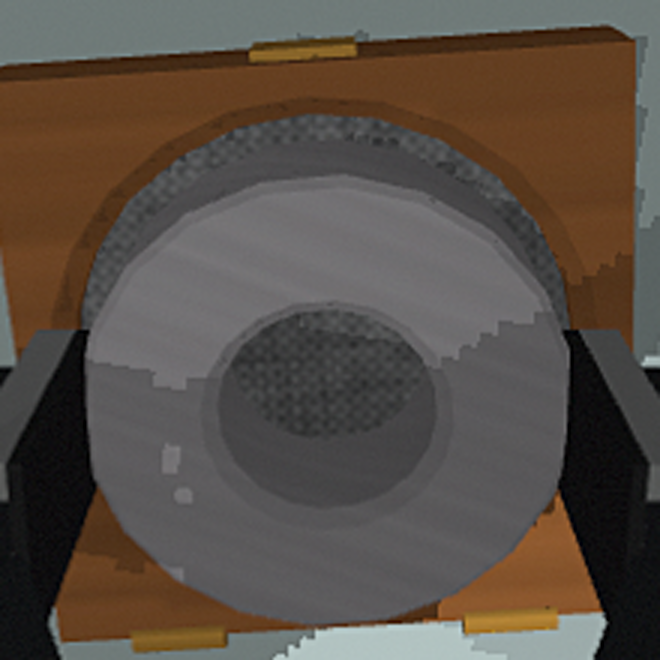

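Ring_63 is within the recess mouth laterally (recess centre col ≈325/3, ring ≈328/3). Lower the last ~3 mm, then release.

step_arm([
  {"linear": [-0.01, 0.02, -0.03], "angular": [0, 0, 0], "gripper": 0.6},
  {"linear": [-0.01, 0.02, -0.06], "angular": [0, 0, 0], "gripper": 0.6},
  {"linear": [-0.01, 0.02, -0.09], "angular": [0, 0, 0], "gripper": 0.6},
  {"linear": [-0.01, 0.02, -0.11], "angular": [0, 0, 0], "gripper": 0.6},
  {"linear": [-0.01, 0.02, -0.12], "angular": [0, 0, 0], "gripper": 0.6},
  {"linear": [-0.01, 0.02, -0.12], "angular": [0, 0, 0], "gripper": 0.6},
  {"linear": [-0.01, 0.02, -0.12], "angular": [0, 0, 0], "gripper": 0.6},
  {"linear": [-0.01, 0.02, -0.12], "angular": [0, 0, 0], "gripper": 0.6},
  {"linear": [-0.01, 0.02, -0.12], "angular": [0, 0, 0], "gripper": 0.6},
  {"linear": [-0.01, 0.02, -0.12], "angular": [0, 0, 0], "gripper": 0.6},
])

```text
time: 43.63
eef_pos: [0.4481, -0.4042, 0.0111]
orientation: [0.001, -0.064, 0.998, -0.0]
wrist_force: [-3.1, 2.7, 5.6]
width: 0.0602
```

step_arm([
  {"linear": [0, 0, 0], "angular": [0, 0, 0], "gripper": 0.75},
  {"linear": [0, 0, 0], "angular": [0, 0, 0], "gripper": 0.8},
  {"linear": [0, 0, 0], "angular": [0, 0, 0], "gripper": 0.9},
  {"linear": [0, 0, 0], "angular": [0, 0, 0], "gripper": 1},
  {"linear": [0, 0, 0], "angular": [0, 0, 0], "gripper": 1},
  {"linear": [0, 0, 0], "angular": [0, 0, 0], "gripper": 1},
  {"linear": [0, 0, 0.4], "angular": [0, 0, 0], "gripper": 1},
  {"linear": [0, 0, 1.2], "angular": [0, 0, 0], "gripper": 1},
  {"linear": [0, 0, 2.4], "angular": [0, 0, 0], "gripper": 1},
  {"linear": [0, 0, 3.6], "angular": [0, 0, 0], "gripper": 1},
])

```text
time: 44.47
eef_pos: [0.4476, -0.4038, 0.1207]
orientation: [0.0, -0.064, 0.998, 0.0]
wrist_force: [-0.1, -0.3, 0.3]
width: 0.0857
```

step_arm([
  {"linear": [0.5, 0.5, 1], "angular": [0, 0, 0], "gripper": 1},
  {"linear": [1, 1.5, 2], "angular": [0, 0, 0], "gripper": 1},
  {"linear": [2, 2.5, 3], "angular": [0, 0, 0], "gripper": 1},
  {"linear": [3, 3.5, 4], "angular": [0, 0, 0], "gripper": 1},
  {"linear": [4, 4, 4.5], "angular": [0, 0, 0], "gripper": 1},
  {"linear": [4, 4, 4.5], "angular": [0, 0, 0], "gripper": 1},
  {"linear": [4, 4, 4.5], "angular": [0, 0, 0], "gripper": 1},
  {"linear": [4, 4, 4.5], "angular": [0, 0, 0], "gripper": 1},
  {"linear": [4, 4, 4.5], "angular": [0, 0, 0], "gripper": 1},
  {"linear": [4, 4, 4.5], "angular": [0, 0, 0], "gripper": 1},
])

```text
time: 45.3
eef_pos: [0.5665, -0.2844, 0.255]
orientation: [-0.001, -0.063, 0.998, 0.0]
wrist_force: [1.1, -0.0, -0.1]
width: 0.0854
```

```bash
python3 go.py .448 -.4043 .011 187.3
python3 - <<'E'
from h import *
s,f=snap('wrist','w30')
s,f=snap('scene','sc30'); crop(f,90,220,280,370,4,'sc30c')
s,f=snap('side','sd30'); crop(f,230,260,390,445,3,'sd30c')
E
```

```text
t 45.3 at [ 0.5665 -0.2844  0.255 ] F [ 1.1 -0.  -0.1] w 0.0854 vel 0.005
lin [-3.95 -4.   -8.13] ang [-0.01 -0.01  0.01]
```

View pics/w30.png

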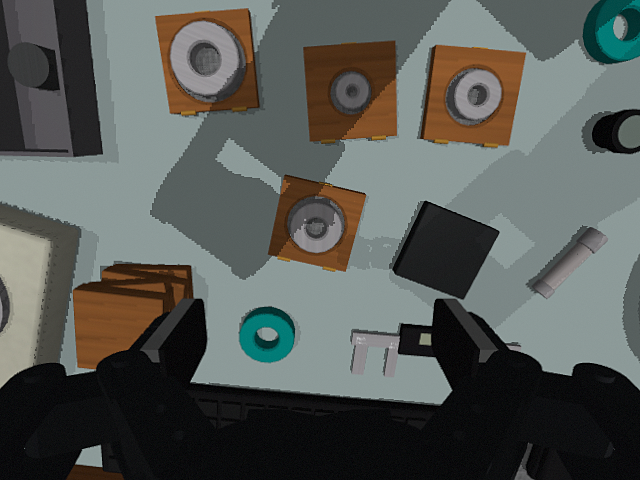

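View pics/sc30c.png

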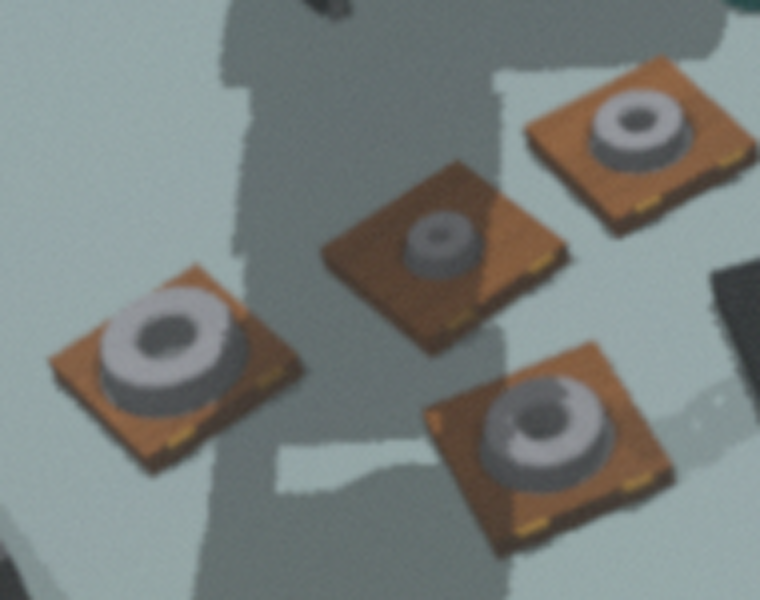

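View pics/sd30c.png

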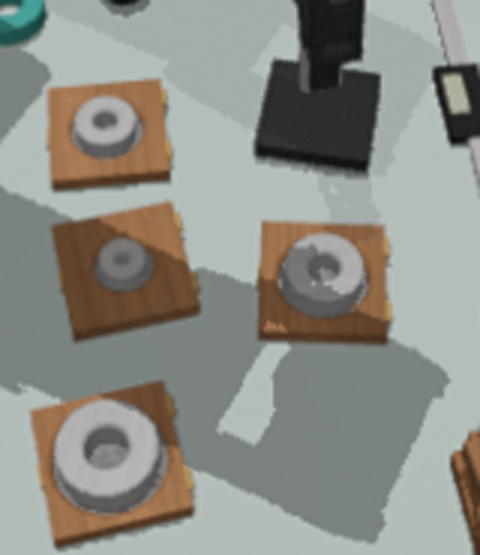

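Run:
```python
from h import *
np.set_printoptions(precision=4,suppress=True)
for n,a,b,c in ((63,(132,304),(265.3,409),(.448,-.4043)),(53,(226.5,325),(338,349),(.592,-.2835)),(45,(249.25,250),(265.3,300),(.4465,-.1485)),(32,(199.5,279),(270.7,346.7),(.4576,-.266))):
    p,e=tri([cam('scene'),cam('side')],[a,b]); print(n,p,'off mm',np.round((p[:2]-c)*1000,1),np.round(e,1))
```

```text
63 [ 0.4482 -0.4036  0.0266] off mm [0.2 0.7] [0. 0.]
53 [ 0.5935 -0.2832  0.0246] off mm [1.5 0.3] [0.3 0.3]
45 [ 0.448  -0.1503  0.0245] off mm [ 1.5 -1.8] [0.2 0.2]
32 [ 0.4589 -0.2681  0.0212] off mm [ 1.3 -2.1] [0.2 0.2]
```

All four ring tops are at seated height and within about 3 mm of their case centres, so I'm handing in.

```bash
python3 -c "
from cell import *
print(finish_job())"
```

```text
the job is handed in; nothing more can be done
None
```

All four rings are back in their own cases, and I handed the job in at about 45 s of the 138 s allowed; `finish_job()` reports no verdict.

**What I did:**
- I turned the table about 137° by its bar handle until the 53 mm ring stood at the black line of the front opening. It came to rest there, and I lifted the ring out.
- I then took the 32, 45 and 63 mm rings off the stack from the top, one at a time. Each ring was lowered to within about a millimetre of the recess floor or until it touched, then released.

**Last checks:** The final pictures show all four rings lying flat in their recesses, and the gripper open and clear at 0.25 m. Triangulated from the scene and side views:

| Ring | Top height, measured (mm) | Top height, nominal (mm) | Offset from case centre (mm) |
|---|---|---|---|
| 63 mm | 26.6 | 28 | 0.7 |
| 53 mm | 24.6 | 26 | 1.5 |
| 45 mm | 24.5 | 24 | 2.3 |
| 32 mm | 21.2 | 22 | 2.5 |

**What failed or disagreed:**
- **First grasp of the 53 mm ring:** it closed above the ring. The fingertips reached about 15 mm less far than the TCP reading and the 19 mm overhang suggest. I set the grasp heights from the pictures instead.
- **Wrist camera:** up close it was about 3 mm off along the tool's x axis, so I relied mainly on the fixed cameras.
- **45 mm ring:** I gripped it too high the first time and regripped about 4 mm lower before lifting.
- **32 mm ring:** the wrist force reached about 25 N when it touched down.

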